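# Nest the bowl covers in the drawer

### The job

Pull the grey cabinet's drawer out to its stop and put away all the white domed bowl covers in it: keep them upside down (knob down, as they lie) and nest them in one stack standing on the drawer's floor, the largest at the bottom and each smaller one cupped inside the next larger. Then push the drawer fully home with the stack still level and nested inside, and leave the other things on the worktop where they are.

Things in the scene. Friction and masses are not known exactly. Their poses are not given: they have to be found in the camera images.
- cover_xl: White domed bowl cover, 144 mm wide (set: 144, 124, 104, 84; one may be absent), upside down on its knob. Origin: centre of knob's underside; z up, out of the mouth. Height 42 mm: knob 42 wide, 12 high; flat inner floor 17 up, 50 wide; dome flares to 29 up, then upright wall 7 mm thick to the rim, to pinch from above. A nested cover sits 17 mm higher than the next larger. 130 g +-20%.
- cover_l: White domed bowl cover, 124 mm wide (set: 144, 124, 104, 84; one may be absent), upside down on its knob. Origin: centre of knob's underside; z up, out of the mouth. Height 42 mm: knob 42 wide, 12 high; flat inner floor 17 up, 50 wide; dome flares to 29 up, then upright wall 7 mm thick to the rim, to pinch from above. A nested cover sits 17 mm higher than the next larger. 110 g +-20%.
- cover_m: White domed bowl cover, 104 mm wide (set: 144, 124, 104, 84; one may be absent), upside down on its knob. Origin: centre of knob's underside; z up, out of the mouth. Height 42 mm: knob 42 wide, 12 high; flat inner floor 17 up, 50 wide; dome flares to 29 up, then upright wall 7 mm thick to the rim, to pinch from above. A nested cover sits 17 mm higher than the next larger. 90 g +-20%.
- cover_s: White domed bowl cover, 84 mm wide (set: 144, 124, 104, 84; one may be absent), upside down on its knob. Origin: centre of knob's underside; z up, out of the mouth. Height 42 mm: knob 42 wide, 12 high; flat inner floor 17 up, 42 wide; dome flares to 29 up, then upright wall 7 mm thick to the rim, to pinch from above. A nested cover sits 17 mm higher than the next larger. 70 g +-20%.
- drawer (a joint): Travel of the one drawer in m: 0 fully home, 0.185 out at its stop. About 1.5 N of friction; it stays where it is left. The grey cabinet (210 deep, 250 wide, 130 mm high, light wood top and drawer front) is fixed to the worktop, front towards the robot.
- handle (a point): Middle of the drawer's dark bar handle, on the bar's axis: level bar 130 mm long along this frame's y, 12 mm thick, 46 mm in front of the drawer's face, 98 mm above the worktop. Moves with the drawer. Frame x points into the cabinet (the drawer opens to -x), z up.
- drawer_mid (a point): Centre of the drawer's floor (upper side), 14 mm above the worktop. The inside is 185 mm long (x), 216 mm wide (y). Side and back walls reach 36 mm above the worktop, the front panel 114 mm; the cabinet's opening is 118 mm high. Moves with the drawer. Frame x points into the cabinet, z up.
- stapler: Bystander, to be left alone: red and black desk stapler, 120 x 32 x 44 mm. Origin: centre of its underside.
- cup_mint: Bystander, to be left alone: mint green cup with a handle, 70 x 92 x 50 mm. Origin: centre of its underside.
- tape_roll: Bystander, to be left alone: roll of brown packing tape lying flat, 79 mm across, 37 mm high. Origin: centre of its underside.
- ticket_pad: Bystander, to be left alone: white pad of tickets lying flat, 60 x 85 x 19 mm. Origin: centre of its underside.
Things that resemble listed ones, but are neither listed nor needed, are in the scene too. What is shaped like the cover_m but orange is not meant.

How it is judged (in metres and radians):
On the way, in this order (a step that is already met when the one before it is completed fails the run):
1. the drawer is pulled out to its stop (value of joint drawer above 0.177 m), for 0.2 s.
2. with the drawer out, all covers stand nested in it, upside down, largest at the bottom, and are let go (value of joint drawer above 0.12 m and horizontal distance between each of cover_xl, cover_l, cover_m, cover_s and drawer_mid below 0.06 m and angle between each of cover_xl, cover_l, cover_m, cover_s's own z axis and vertical below 0.12 rad and height (world z) of each of cover_xl, cover_l, cover_m, cover_s below 0.073 m and linear speed of each of cover_xl, cover_l, cover_m, cover_s below 0.03 m/s and horizontal distance between cover_xl and cover_l below 0.016 m and z of cover_l in the frame of cover_xl between 0.01 and 0.023 m and horizontal distance between cover_xl and cover_m below 0.024 m and z of cover_m in the frame of cover_xl between 0.01 and 0.04 m and horizontal distance between cover_xl and cover_s below 0.032 m and z of cover_s in the frame of cover_xl between 0.01 and 0.057 m and horizontal distance between cover_l and cover_m below 0.016 m and z of cover_m in the frame of cover_l between 0.01 and 0.023 m and horizontal distance between cover_l and cover_s below 0.024 m and z of cover_s in the frame of cover_l between 0.01 and 0.04 m and horizontal distance between cover_m and cover_s below 0.016 m and z of cover_s in the frame of cover_m between 0.01 and 0.023 m and contact force between each of cover_xl, cover_l, cover_m, cover_s and the fingers below 0.1 N), for 0.3 s.
At the end, for the whole second after the job is handed in: Drawer within 7 mm of home. All covers present inside it, upside down, level within 7 degrees, at rest, in one stack, smaller above larger; centres within 16 mm for neighbouring sizes (8 mm more per further step), each cupped to within 6 mm of its nested height (17 mm per size step) (value of joint drawer below 0.007 m and horizontal distance between each of cover_xl, cover_l, cover_m, cover_s and drawer_mid below 0.06 m and angle between each of cover_xl, cover_l, cover_m, cover_s's own z axis and vertical below 0.12 rad and height (world z) of each of cover_xl, cover_l, cover_m, cover_s below 0.073 m and linear speed of each of cover_xl, cover_l, cover_m, cover_s below 0.03 m/s and horizontal distance between cover_xl and cover_l below 0.016 m and z of cover_l in the frame of cover_xl between 0.01 and 0.023 m and horizontal distance between cover_xl and cover_m below 0.024 m and z of cover_m in the frame of cover_xl between 0.01 and 0.04 m and horizontal distance between cover_xl and cover_s below 0.032 m and z of cover_s in the frame of cover_xl between 0.01 and 0.057 m and horizontal distance between cover_l and cover_m below 0.016 m and z of cover_m in the frame of cover_l between 0.01 and 0.023 m and horizontal distance between cover_l and cover_s below 0.024 m and z of cover_s in the frame of cover_l between 0.01 and 0.04 m and horizontal distance between cover_m and cover_s below 0.016 m and z of cover_s in the frame of cover_m between 0.01 and 0.023 m); the robot touches nothing.
It fails at once if the stapler is shifted by more than 3 cm (distance of stapler from where it was at the start of the episode above 0.03 m).
It fails at once if the cup mint is shifted by more than 3 cm (distance of cup_mint from where it was at the start of the episode above 0.03 m).
It fails at once if the tape roll is shifted by more than 3 cm (distance of tape_roll from where it was at the start of the episode above 0.03 m).
It fails at once if the ticket pad is shifted by more than 3 cm (distance of ticket_pad from where it was at the start of the episode above 0.03 m).
Of cover_xl, cover_l, cover_m, cover_s only 3 to 4 are there at a start; the rules pass over those that are not, and their reading is None.
At some moment in a run one of cover_xl, cover_l, cover_m, cover_s may be knocked a few centimetres aside while the robot is not near it.
It also fails if it takes over 210 s, if anything falls off the work surface, if the arm or the gripper's body presses on something with over 40 N, if the wrist force passes 120 N, or if a joint passes its speed limit or range.

### The arm

A 6-joint arm with a two-finger parallel gripper is mounted at the origin on a cart in front of the work surface, level with it; the furniture and walls round the work are solid. World frame = base frame: x ahead of the robot, y to its left, z up, the work surface at z = 0. Lengths are in m, angles in degrees, forces in N, time in s.
With the tool pointing down it reaches from about 0.25 to 0.775 m from the base axis. Payload 4 kg.
Tool frame: the origin (TCP) lies between the finger pads; the fingertips stand 11 mm ahead of it and the grasp point (between the pads) lies 8 mm behind it; z points along the fingers, y is the line along which they close (so a half turn about z gives the same grasp; the last joint's range is limited). The gripper opens to 94 mm and grips with 3 to 60 N. Pads are 16 mm wide; open, the fingers measure 119 mm over their backs; the gripper's body (75 mm by 177 mm) begins 78 mm behind the grasp point.
Start: joints at [71.442, 4.996, 78.535, -0, 96.463, -5.907], TCP at [0.12, 0.537, 0.217] pointing down, gripper open.
Joint ranges: [-177.83, 177.83], [-43.37, 116.18], [15.69, 146.23], [-61.86, 241.86], [9.47, 152.12], [-147.06, 147.06]. Speed limits (degrees/s): [159.86, 159.86, 180, 180, 180, 180].

### API

Orientations are given as a 3x3 rotation matrix whose columns are the frame's x, y, z axes.
In Python, from rig import r gives the robot as it stands. The module is installed in compiled form; this text tells all that it offers.
- The arm moves only by the tool carry_out, never from a script. Its argument "steps" is a list of rows, each an object with "translation": the shift along the tool's x, y, z in units of 25 mm (1.0 is 25 mm), a list of three; "twist": the turn about the tool's z in units of 6 degrees (1.0 is 6 degrees). In form: [{"translation": [x, y, z], "twist": twist}, ...]. A call has 1 to 10 rows; each row shifts and turns the commanded pose from where the row before left it, along the tool's axes as they then stand; what a row does not reach is not made up. A row lasts 1/10 s, in which the tool goes at most 50 mm and 8.59 degrees, less where a joint would pass 70% of its speed; a pose out of reach is approached as far as the arm can. A call is refused whole if a number of a shift passes 1 or a number of a turn 1, either way. A call with a gripper value outside its range is refused whole. "fingers" is the finger opening in mm, from 0 to 94, set as the call begins (left out, the last holds). The fingers move at their own pace and stop on an object; "force" is the grip in N (left out, the last holds). Time passes only in rows, so rows that do not move let the fingers close. It gives the time, the measured TCP pose, the force, the opening and the grip force at its end, in the units of the state.
- r.sense(): the state, without advancing time (a new reading comes with each control period).
- r.read_camera(name): name is "side" or "top"; returns a dict with "frame" (480x640x3 uint8, red, green, blue), "intrinsics" (3x3 intrinsics, pixels), "xyz" and "rotation" of the camera in the world. Camera axes: x right, y up, looking along -z (the intrinsics and any distortion apply to the point x, -y, -z); pixel columns grow to the right and rows downward; lengths in m; the calibration is good to about 2 mm. A picture is of the moment at which its call begins. There is no depth.
- r.hand_in(): hands the job in; it is judged then, once.
The state is a dict: "t": time; "qpos": joint angles; "joint_vel": joint speeds; "tau": joint torques, N m; "ee_pos": TCP position; "tool_rot": TCP orientation; "force": force on the tool from outside, world axes, zero at the start; "wrist_torque": the same for the moment, N m; "gripper_width": opening from 0.0 (shut) to 1.0 (fully open); "gripper_force": force on a finger pad.
Only numpy, scipy, OpenCV 4.12 (cv2) and the standard library are available. Lean on these libraries where they do the work, as an engineer would, in place of code of your own. Each camera call takes 0.05 s, during which the arm holds its last target. There are 200 camera calls.

## Working session

There is one attempt and no reset: what is moved stays moved. The work goes in short steps, Python scripts to look and compute and a tool call to move; the robot and the scene stay as the last step left them, time stands still between calls to the robot, and variables do not carry over. Pictures are saved under pics/ and viewed, at most 14 in all, crops included, and the job is handed in when it is done.

Besides the shell and the picture viewer there is one more tool, called after "Request:" as name(argument=value, ...), one argument or row to a line, values as JSON. carry_out: Moves the arm, as the interface text tells. Its arguments: {"type":"object","properties":{"steps":{"type":"array"},"fingers":{"type":"number"},"force":{"type":"number"}},"required":["steps"]}

```bash
mkdir -p pics; cat > h.py <<'E'
import numpy as np,cv2
from rig import r
def shot(n,f=None):
    c=r.read_camera(n)
    if f: cv2.imwrite(f,c["frame"][:,:,::-1])
    return c
def ray(c,u,v):
    K=np.array(c["intrinsics"]);d=np.linalg.solve(K,[u,v,1.]);d=np.array([d[0],-d[1],-d[2]])
    return np.array(c["xyz"]),np.array(c["rotation"])@d
def onz(c,u,v,z):
    o,d=ray(c,u,v);return o+d*(z-o[2])/d[2]
E
python3 - <<'E'
from h import *
for n in("top","side"):
    c=shot(n,f"pics/{n}0.png");print(n,c["xyz"],c["rotation"],c["intrinsics"],c.keys())
print(r.sense())
E
```

```text
top [ 0.39679696 -0.01251763  1.7824053 ] [[ 0.01520155  0.99278152 -0.11896956]
 [-0.99987934  0.0147132  -0.00498216]
 [-0.00319577  0.11903094  0.9928854 ]] [[543.55567122   0.         311.30183838]
 [  0.         543.55567122 242.41713199]
 [  0.           0.           1.        ]] dict_keys(['frame', 'intrinsics', 'xyz', 'rotation'])
side [0.65690879 0.80107545 1.48589465] [[-0.9949273  -0.08623434  0.05180072]
 [ 0.10056564 -0.86539366  0.49089751]
 [ 0.00249579  0.49361671  0.86967598]] [[594.59262111   0.         325.59943907]
 [  0.         594.59262111 232.52291449]
 [  0.           0.           1.        ]] dict_keys(['frame', 'intrinsics', 'xyz', 'rotation'])
{'t': 0.1, 'qpos': array([ 7.14428589e+01,  5.03453543e+00,  7.86122118e+01, -2.84504691e-04,
        9.64647876e+01, -5.90842795e+00]), 'joint_vel': array([-0.01484203, -0.04826695, -0.17249267,  0.02706016,  0.02686419,
        0.02457313]), 'tau': array([ 1.78451690e-03, -3.41250408e+01, -3.03302372e+01,  7.19412672e-02,
        3.04137915e-02, -8.69516452e-05]), 'ee_pos': array([0.12030482, 0.53620727, 0.21545875]), 'tool_rot': array([[-9.75730761e-01,  2.18972838e-01, -6.14843502e-04],
       [ 2.18973613e-01,  9.75729033e-01, -1.84700476e-03],
       [ 1.95476782e-04, -1.93681387e-03, -9.99998105e-01]]), 'force': array([ 0.03540351, -0.45324692,  0.55193562]), 'wrist_torque': array([ 0.00839684,  0.01621259, -0.02962779]), 'gripper_force': 0.0, 'gripper_width': 1.001160603269057}
```

View pics/top0.png

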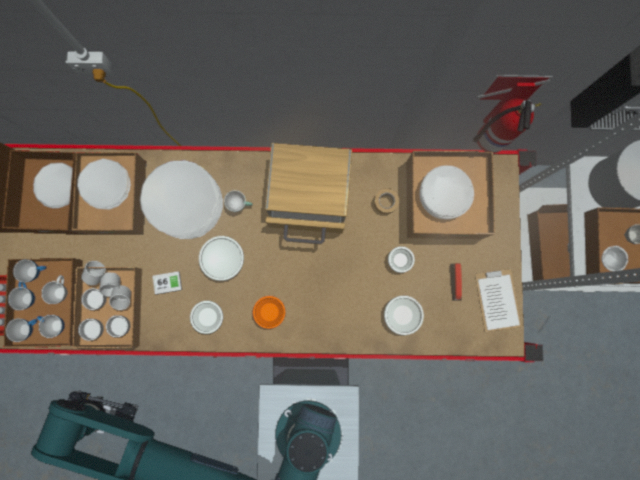

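View pics/side0.png

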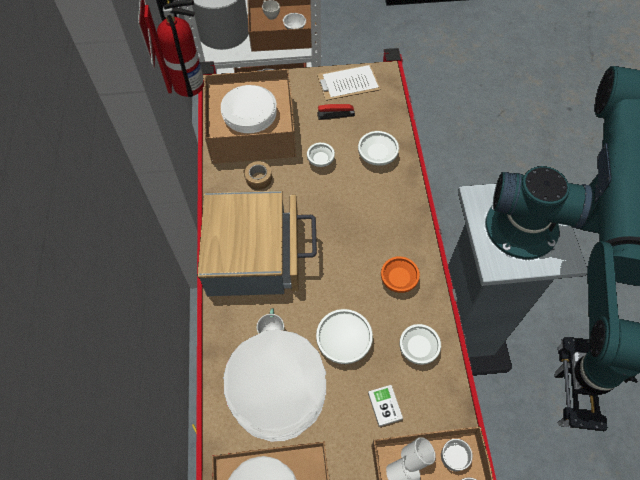

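The top view shows four white covers: XL at (221,258), M at (206,317), L at (404,315) and S at (400,260). Lookalikes are the orange bowl (269,312), the plates at (181,200), (446,192) and (104,184), and the cups at left. The handle bar is near (303,240).

```bash
cat >> h.py <<'E'
def blobs(c,lo=150,amin=250,amax=9000):
    f=c["frame"].astype(int);m=((f.min(2)>lo)&(f.max(2)-f.min(2)<25)).astype(np.uint8)
    out=[]
    for k in cv2.findContours(m,cv2.RETR_EXTERNAL,cv2.CHAIN_APPROX_NONE)[0]:
        if amin<cv2.contourArea(k)<amax:out.append(k)
    return out
def covers(c,z=0.042):
    for k in blobs(c):
        p=np.array([onz(c,*q[0],z)[:2] for q in k],np.float32)
        (x,y),(a,b),t=cv2.fitEllipse(cv2.convexHull(p))
        u,v=k[:,0].mean(0)
        print("px",u.round(),v.round(),"xy",round(x,4),round(y,4),"diam",round(a,3),round(b,3))
E
python3 - <<'E'
from h import *
for n in("top","side"):
    c=shot(n);print(n);covers(c)
    f=c["frame"]
    w=f[190:260,255:360] if n=="top" else f[185:305,265:330]
    cv2.imwrite(f"pics/h_{n}.png",cv2.resize(w[:,:,::-1],None,fx=6 if n=="top" else 5,fy=6 if n=="top" else 5,interpolation=cv2.INTER_CUBIC))
c=shot("top");a=c["frame"]
cv2.imwrite("pics/crop.png",cv2.resize(a[230:345,180:435,::-1],None,fx=3,fy=3))
E
```

```text
top
px 312.0 425.0 xy 0.0315 -0.0061 diam 0.32 0.384
px 206.0 317.0 xy 0.3629 0.3271 diam 0.102 0.103
px 404.0 315.0 xy 0.3784 -0.3008 diam 0.122 0.123
px 595.0 288.0 xy 0.4734 -0.9421 diam 0.023 0.339
px 166.0 282.0 xy 0.469 0.458 diam 0.075 0.1
px 498.0 300.0 xy 0.4257 -0.6007 diam 0.144 0.198
px 401.0 259.0 xy 0.5568 -0.293 diam 0.081 0.083
px 221.0 258.0 xy 0.5522 0.2863 diam 0.142 0.143
px 533.0 226.0 xy 0.6358 -0.7593 diam 0.195 0.393
px 447.0 191.0 xy 0.7801 -0.4441 diam 0.168 0.174
px 54.0 184.0 xy 0.7844 0.8402 diam 0.131 0.149
px 181.0 200.0 xy 0.7409 0.4215 diam 0.248 0.275
px 104.0 184.0 xy 0.7891 0.6782 diam 0.161 0.173
px 582.0 211.0 xy 0.7271 -0.8931 diam 0.128 0.425
px 632.0 170.0 xy 0.8611 -1.0636 diam 0.119 0.176
side
px 262.0 471.0 xy 0.7768 0.5956 diam 0.067 0.143
px 457.0 454.0 xy 0.3284 0.6001 diam 0.067 0.068
px 412.0 461.0 xy 0.437 0.6071 diam 0.071 0.129
px 385.0 405.0 xy 0.4762 0.4713 diam 0.082 0.099
px 420.0 343.0 xy 0.366 0.3288 diam 0.102 0.103
px 275.0 383.0 xy 0.7365 0.3864 diam 0.246 0.29
px 344.0 336.0 xy 0.5545 0.2888 diam 0.142 0.143
px 500.0 241.0 xy 0.0799 0.0366 diam 0.295 0.359
px 320.0 153.0 xy 0.5591 -0.2898 diam 0.082 0.083
px 378.0 147.0 xy 0.3821 -0.2972 diam 0.122 0.123
px 248.0 106.0 xy 0.7699 -0.5027 diam 0.169 0.176
px 348.0 81.0 xy 0.433 -0.5734 diam 0.134 0.206
px 254.0 52.0 xy 0.7387 -0.7531 diam 0.126 0.432
```

View pics/h_top.png

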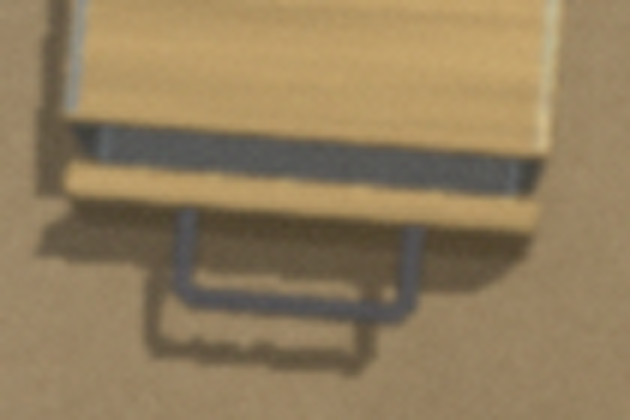

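View pics/crop.png

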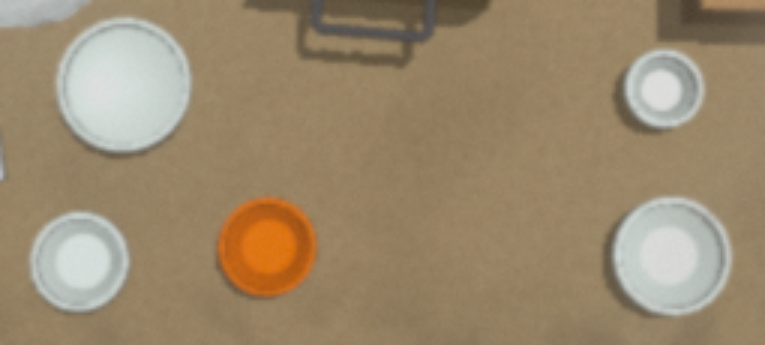

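View pics/h_side.png

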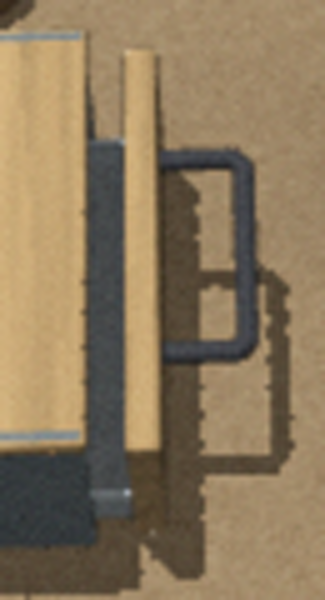

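The crops confirm the choice: four white dome-shaped covers with diameters matching 144, 124, 104 and 84 mm, plus one orange bowl that is not wanted. The handle bar runs from about (286.7,239.7) to (321.7,242.3) in the top view.

```bash
python3 - <<'E'
from h import *
c=shot("top");A=[onz(c,u,v,.098) for u,v in((286.7,239.7),(321.7,242.3))]
s=shot("side");B=[onz(s,u,v,.098) for u,v in((313.6,255.5),(313.8,217))]
for P in(A,B):print(np.round(P,4),(np.mean(P,0)).round(4),np.degrees(np.arctan2(*(P[0]-P[1])[[1,0]]))-90)
# cabinet top front edge & drawer front top edge outer, z .13/.114
for u,v,z in((255+70/6,190+120/6,.13),(255+548/6,190+155/6,.13),(255+65/6,190+195/6,.114),(255+537/6,190+228/6,.114)):print(onz(c,u,v,z).round(4))
E
```

```text
[[ 0.606   0.0729  0.098 ]
 [ 0.5995 -0.0365  0.098 ]] [0.6028 0.0182 0.098 ] -3.4306855896659414
[[ 0.6126  0.0836  0.098 ]
 [ 0.6013 -0.0339  0.098 ]] [0.607  0.0248 0.098 ] -5.465545559946577
[0.6935 0.135  0.13  ]
[ 0.6788 -0.1108  0.13  ]
[0.6569 0.138  0.114 ]
[ 0.6433 -0.1064  0.114 ]
```

Request:
carry_out(
  steps=[
    {"translation": [0,0,0],"twist": 1},
    {"translation": [0,0,0],"twist": 1},
    {"translation": [0,0,0],"twist": 1},
    {"translation": [0,0,0],"twist": 1},
    {"translation": [0,0,0],"twist": 1},
    {"translation": [0,0,0],"twist": 1},
    {"translation": [0,0,0],"twist": 1},
    {"translation": [0,0,0],"twist": 1},
    {"translation": [0,0,0],"twist": 1},
    {"translation": [0,0,0],"twist": 1},
  ],
  fingers=50,
  force=30,
)

```text
t: 1.35
ee_pos: [0.1204, 0.5366, 0.2165]
tool_rot: [[-0.294, 0.956, -0.0], [0.956, 0.294, -0.0], [0.0, -0.0, -1.0]]
force: [-0.1, -0.3, 0.3]
gripper_width: 0.534
gripper_force: 0.0
```

Request:
carry_out(
  steps=[
    {"translation": [0,0,0],"twist": 1},
    {"translation": [0,0,0],"twist": 1},
    {"translation": [0,0,0],"twist": 1},
    {"translation": [0,0,0],"twist": 0.44},
    {"translation": [-0.9,0.9,0],"twist": 0},
    {"translation": [-0.9,0.9,0],"twist": 0},
    {"translation": [-0.9,0.9,0],"twist": 0},
    {"translation": [-0.9,0.9,0],"twist": 0},
    {"translation": [-0.9,0.9,0],"twist": 0},
    {"translation": [-0.9,0.9,0],"twist": 0},
  ],
)

```text
t: 2.35
ee_pos: [0.2481, 0.3931, 0.2166]
tool_rot: [[0.057, 0.998, 0.0], [0.998, -0.057, 0.0], [0.0, 0.0, -1.0]]
force: [0.1, 0.7, 0.4]
gripper_width: 0.528
gripper_force: 0.0
```

Request:
carry_out(
  steps=[
    {"translation": [-0.9,0.9,0],"twist": 0},
    {"translation": [-0.9,0.9,0],"twist": 0},
    {"translation": [-0.9,0.9,0],"twist": 0},
    {"translation": [-0.9,0.9,0],"twist": 0},
    {"translation": [-0.9,0.9,0],"twist": 0},
    {"translation": [-0.9,0.9,0],"twist": 0},
    {"translation": [-0.9,0.9,0],"twist": 0},
    {"translation": [-0.9,0.9,0],"twist": 0},
    {"translation": [-0.9,0.9,0],"twist": 0},
    {"translation": [-0.9,0.9,0],"twist": 0},
  ],
)

```text
t: 3.35
ee_pos: [0.4599, 0.1555, 0.2166]
tool_rot: [[0.058, 0.998, 0.0], [0.998, -0.058, 0.0], [0.0, 0.0, -1.0]]
force: [-0.6, -0.2, -0.1]
gripper_width: 0.533
gripper_force: 0.0
```

```bash
cat >> h.py <<'E'
def to(x,y,z,yang=None):
    s=r.sense();R=s["tool_rot"];p=s["ee_pos"]
    ya=np.degrees(np.arctan2(R[1,1],R[0,1]))
    print("at",p.round(4),"yang",ya.round(2),"F",s["force"].round(1),"w",round(s["gripper_width"]*94,1),"t",s["t"])
    a=np.radians(ya if yang is None else yang)
    R2=np.array([[-np.sin(a),np.cos(a),0],[np.cos(a),np.sin(a),0],[0,0,-1]])
    d=np.array([x,y,z])-p
    print("  twist",((ya-(ya if yang is None else yang))/6).round(2),"units after twist",(R2.T@d/.025).round(2),"now-axes",(R.T@d/.025).round(2))
E
python3 -c "
from h import *
to(.605,.021,.098,-3.3)"
```

```text
at [0.4599 0.1555 0.2166] yang -3.3 F [-0.6 -0.2 -0.1] w 50.1 t 3.35
  twist 0.0 units after twist [-5.04  6.1   4.74] now-axes [-5.04  6.1   4.74]
```

Request:
carry_out(
  steps=[
    {"translation": [-0.84,1,0],"twist": 0},
    {"translation": [-0.84,1,0],"twist": 0},
    {"translation": [-0.84,1,0],"twist": 0},
    {"translation": [-0.84,1,0],"twist": 0},
    {"translation": [-0.84,1,0],"twist": 0},
    {"translation": [-0.84,1,0],"twist": 0},
    {"translation": [0,0.1,0.8],"twist": 0},
    {"translation": [0,0,0.8],"twist": 0},
    {"translation": [0,0,0.8],"twist": 0},
    {"translation": [0,0,0.8],"twist": 0},
  ],
)

```text
t: 4.35
ee_pos: [0.6043, 0.0219, 0.1355]
tool_rot: [[0.058, 0.998, -0.0], [0.998, -0.058, 0.0], [0.0, -0.0, -1.0]]
force: [-0.2, -0.5, -0.1]
gripper_width: 0.535
gripper_force: 0.0
```

Request:
carry_out(
  steps=[
    {"translation": [0,0,0.8],"twist": 0},
    {"translation": [0,0,0.7],"twist": 0},
    {"translation": [0,0,0],"twist": 0},
  ],
)

```text
t: 4.65
ee_pos: [0.6021, 0.0221, 0.0955]
tool_rot: [[0.057, 0.998, -0.007], [0.998, -0.057, 0.0], [0.0, -0.007, -1.0]]
force: [0.4, 0.3, -1.1]
gripper_width: 0.534
gripper_force: 0.0
```

Request:
carry_out(
  steps=[
    {"translation": [0,0,0],"twist": 0},
    {"translation": [0,0,0],"twist": 0},
    {"translation": [0,0,0],"twist": 0},
    {"translation": [0,0,0],"twist": 0},
    {"translation": [0,0,0],"twist": 0},
  ],
  fingers=0,
)

```text
t: 5.15
ee_pos: [0.6045, 0.022, 0.0996]
tool_rot: [[0.057, 0.998, 0.001], [0.998, -0.057, -0.0], [0.0, 0.001, -1.0]]
force: [-0.5, -0.2, 0.3]
gripper_width: 0.144
gripper_force: 1.4
```

Request:
carry_out(
  steps=[
    {"translation": [0,0,0],"twist": 0},
    {"translation": [0,-0.3,0],"twist": 0},
    {"translation": [0,-0.7,0],"twist": 0},
    {"translation": [0,-0.7,0],"twist": 0},
    {"translation": [0,-0.7,0],"twist": 0},
    {"translation": [0,-0.7,0],"twist": 0},
    {"translation": [0,-0.7,0],"twist": 0},
    {"translation": [0,-0.7,0],"twist": 0},
    {"translation": [0,-0.7,0],"twist": 0},
    {"translation": [0,-0.4,0],"twist": 0},
  ],
)

```text
t: 6.15
ee_pos: [0.4638, 0.0316, 0.0995]
tool_rot: [[0.057, 0.998, 0.002], [0.998, -0.057, 0.003], [0.003, 0.002, -1.0]]
force: [2.6, 4.5, 0.5]
gripper_width: 0.118
gripper_force: 30.0
```

Request:
carry_out(
  steps=[
    {"translation": [0,-0.3,0],"twist": 0},
    {"translation": [0,-0.2,0],"twist": 0},
    {"translation": [0,-0.2,0],"twist": 0},
    {"translation": [0,0,0],"twist": 0},
  ],
)

```text
t: 6.55
ee_pos: [0.4466, 0.0327, 0.0995]
tool_rot: [[0.057, 0.998, 0.001], [0.998, -0.057, 0.004], [0.004, 0.0, -1.0]]
force: [-0.3, 6.0, 2.7]
gripper_width: 0.117
gripper_force: 30.0
```

Request:
carry_out(
  steps=[
    {"translation": [0,-0.15,0],"twist": 0},
    {"translation": [0,-0.15,0],"twist": 0},
    {"translation": [0,-0.15,0],"twist": 0},
    {"translation": [0,0,0],"twist": 0},
  ],
)

```text
t: 6.95
ee_pos: [0.4401, 0.0332, 0.0996]
tool_rot: [[0.057, 0.998, 0.012], [0.998, -0.057, 0.003], [0.004, 0.012, -1.0]]
force: [12.7, 5.5, -5.9]
gripper_width: 0.115
gripper_force: 30.0
```

Request:
carry_out(
  steps=[
    {"translation": [0,0.15,0],"twist": 0},
    {"translation": [0,0,0],"twist": 0},
    {"translation": [0,0,0],"twist": 0},
    {"translation": [0,0,0],"twist": 0},
  ],
  fingers=50,
)

```text
t: 7.35
ee_pos: [0.4389, 0.0312, 0.0986]
tool_rot: [[0.058, 0.998, -0.001], [0.998, -0.058, -0.0], [-0.0, -0.001, -1.0]]
force: [-0.8, 0.5, -0.3]
gripper_width: 0.426
gripper_force: 0.0
```

Request:
carry_out(
  steps=[
    {"translation": [0,0,-0.5],"twist": 0},
    {"translation": [0,0,-1],"twist": 0},
    {"translation": [0,0,-1],"twist": 0},
    {"translation": [0,0,-1],"twist": 0},
    {"translation": [0,0,-1],"twist": 0},
    {"translation": [1,0,0],"twist": -1},
    {"translation": [1,0,0],"twist": -1},
    {"translation": [1,0,0],"twist": -1},
    {"translation": [1,0,0],"twist": -1},
    {"translation": [1,0,0],"twist": -1},
  ],
)

```text
t: 8.35
ee_pos: [0.4206, 0.1546, 0.2125]
tool_rot: [[-0.453, 0.891, 0.001], [0.891, 0.453, 0.0], [-0.0, 0.001, -1.0]]
force: [0.7, 0.4, 0.4]
gripper_width: 0.535
gripper_force: 0.0
```

```bash
python3 - <<'E'
from h import *
to(.5535,.2875-.0685,.12,90)
for n in("top","side"):
    c=shot(n,f"pics/{n}1.png");print(n);covers(c)
E
```

```text
at [0.4206 0.1546 0.2125] yang 26.94 F [0.7 0.4 0.4] w 50.3 t 8.35
  twist -10.51 units after twist [-5.31  2.58  3.7 ] now-axes [-0.11  5.9   3.71]
top
px 330.0 430.0 xy 0.0183 -0.0246 diam 0.3 0.367
px 202.0 316.0 xy 0.3644 0.337 diam 0.082 0.102
px 404.0 315.0 xy 0.3787 -0.3006 diam 0.122 0.123
px 595.0 288.0 xy 0.4735 -0.9477 diam 0.023 0.345
px 166.0 282.0 xy 0.4689 0.4579 diam 0.073 0.101
px 498.0 300.0 xy 0.4256 -0.6 diam 0.132 0.206
px 401.0 259.0 xy 0.5567 -0.2928 diam 0.081 0.084
px 221.0 258.0 xy 0.5524 0.2864 diam 0.142 0.143
px 533.0 226.0 xy 0.6386 -0.7592 diam 0.193 0.386
px 447.0 191.0 xy 0.7797 -0.4439 diam 0.168 0.175
px 54.0 185.0 xy 0.7836 0.8399 diam 0.132 0.15
px 181.0 200.0 xy 0.7411 0.4214 diam 0.248 0.275
px 104.0 184.0 xy 0.7891 0.6782 diam 0.162 0.173
px 582.0 211.0 xy 0.7237 -0.8826 diam 0.143 0.414
px 631.0 170.0 xy 0.8609 -1.0611 diam 0.115 0.176
side
px 262.0 471.0 xy 0.7768 0.5956 diam 0.067 0.143
px 457.0 454.0 xy 0.3286 0.6001 diam 0.067 0.068
px 412.0 461.0 xy 0.4367 0.6069 diam 0.074 0.13
px 385.0 405.0 xy 0.4762 0.4717 diam 0.078 0.103
px 418.0 343.0 xy 0.3682 0.332 diam 0.094 0.105
px 275.0 374.0 xy 0.7376 0.3768 diam 0.244 0.316
px 344.0 336.0 xy 0.5545 0.2888 diam 0.142 0.143
px 323.0 259.0 xy 0.6242 0.059 diam 0.169 0.254
px 491.0 233.0 xy 0.0961 0.0273 diam 0.2 0.337
px 320.0 153.0 xy 0.5589 -0.2897 diam 0.081 0.083
px 375.0 142.0 xy 0.3827 -0.2977 diam 0.12 0.123
px 248.0 110.0 xy 0.7697 -0.493 diam 0.173 0.195
px 348.0 81.0 xy 0.4344 -0.5726 diam 0.138 0.201
px 254.0 52.0 xy 0.7414 -0.7438 diam 0.148 0.389
```

View pics/top1.png

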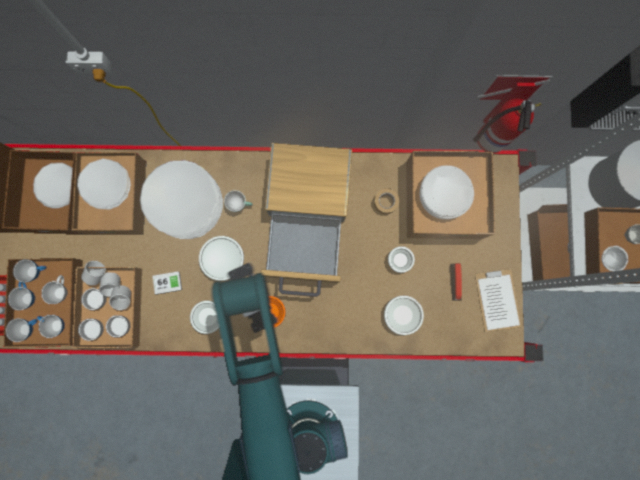

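The drawer is now fully open, with its interior around (303,246) in the top view. All the covers are still in place.

Request:
carry_out(
  steps=[
    {"translation": [0,0,0],"twist": -1},
    {"translation": [0,0,0],"twist": -1},
    {"translation": [0,0,0],"twist": -1},
    {"translation": [0,0,0],"twist": -1},
    {"translation": [0,0,0],"twist": -1},
    {"translation": [0,0,0],"twist": -1},
    {"translation": [0,0,0],"twist": -1},
    {"translation": [0,0,0],"twist": -1},
    {"translation": [0,0,0],"twist": -1},
    {"translation": [0,0,0],"twist": -1},
  ],
  fingers=30,
  force=40,
)

```text
t: 9.45
ee_pos: [0.4211, 0.1526, 0.2122]
tool_rot: [[-0.998, 0.056, 0.001], [0.056, 0.998, -0.001], [-0.001, -0.001, -1.0]]
force: [-0.1, 0.0, 0.0]
gripper_width: 0.321
gripper_force: 0.0
```

Request:
carry_out(
  steps=[
    {"translation": [0,0,0],"twist": -0.51},
    {"translation": [-0.9,0.43,0],"twist": 0},
    {"translation": [-0.9,0.43,0],"twist": 0},
    {"translation": [-0.9,0.43,0],"twist": 0},
    {"translation": [-0.9,0.43,0],"twist": 0},
    {"translation": [-0.9,0.43,0],"twist": 0},
    {"translation": [-0.81,0.43,0],"twist": 0},
    {"translation": [0,0,1],"twist": 0},
    {"translation": [0,0,1],"twist": 0},
    {"translation": [0,0,1],"twist": 0},
  ],
)

```text
t: 10.45
ee_pos: [0.5547, 0.2165, 0.1363]
tool_rot: [[-1.0, 0.007, 0.001], [0.007, 1.0, -0.001], [-0.001, -0.001, -1.0]]
force: [0.6, 0.1, 0.6]
gripper_width: 0.32
gripper_force: 0.0
```

```bash
python3 - <<'E'
from h import *
to(.5535,.2876-.0685,.043,90)
c=shot("top");s=shot("side")
for u,v in((272,214),(340,219),(266,272),(336,279)):print(onz(c,u,v,.036).round(3))
covers(c)
for n,c in(("top",c),):cv2.imwrite("pics/g1.png",cv2.resize(s["frame"][270:400,260:420,::-1],None,fx=4,fy=4))
E
```

```text
at [0.5547 0.2165 0.1363] yang 89.62 F [0.6 0.1 0.6] w 30.0 t 10.45
  twist -0.06 units after twist [0.05 0.1  3.73] now-axes [0.05 0.1  3.73]
[0.697 0.126 0.036]
[ 0.684 -0.096  0.036]
[0.508 0.14  0.036]
[ 0.489 -0.085  0.036]
px 329.0 428.0 xy 0.0218 -0.0372 diam 0.305 0.352
px 404.0 315.0 xy 0.3786 -0.3003 diam 0.123 0.124
px 105.0 295.0 xy 0.4227 0.651 diam 0.074 0.128
px 595.0 288.0 xy 0.4735 -0.9479 diam 0.023 0.346
px 166.0 282.0 xy 0.4693 0.4608 diam 0.069 0.114
px 498.0 300.0 xy 0.4252 -0.5995 diam 0.134 0.204
px 401.0 259.0 xy 0.5567 -0.2927 diam 0.081 0.084
px 533.0 226.0 xy 0.6388 -0.759 diam 0.191 0.392
px 447.0 192.0 xy 0.7795 -0.4437 diam 0.169 0.174
px 54.0 185.0 xy 0.7838 0.8402 diam 0.131 0.151
px 181.0 200.0 xy 0.7415 0.4219 diam 0.249 0.274
px 104.0 184.0 xy 0.789 0.6783 diam 0.162 0.173
px 582.0 211.0 xy 0.7249 -0.8842 diam 0.149 0.407
px 631.0 169.0 xy 0.8616 -1.0602 diam 0.113 0.181
```

View pics/g1.png

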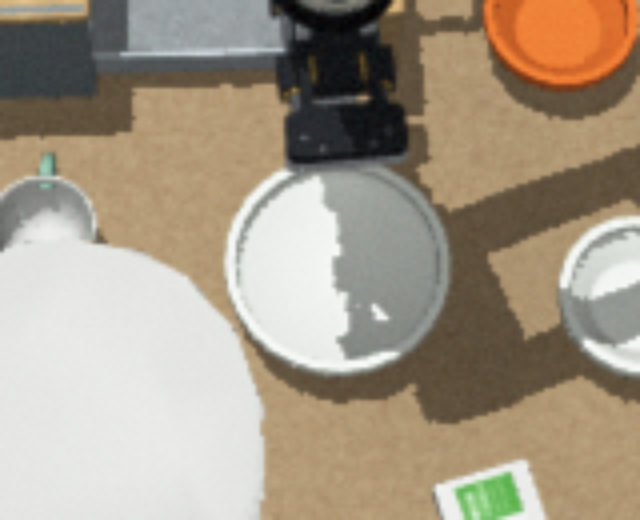

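The gripper hangs over the near rim of the XL cover, which is unmoved. I'll descend and pinch.

Request:
carry_out(
  steps=[
    {"translation": [0,0.1,0.9],"twist": 0},
    {"translation": [0,0,0.9],"twist": 0},
    {"translation": [0,0,0.8],"twist": 0},
    {"translation": [0,0,0.6],"twist": 0},
    {"translation": [0,0,0.5],"twist": 0},
    {"translation": [0,0,0],"twist": 0},
    {"translation": [0,0,0],"twist": 0},
  ],
)

```text
t: 11.25
ee_pos: [0.5543, 0.2202, 0.0447]
tool_rot: [[-1.0, 0.004, 0.001], [0.004, 1.0, 0.0], [-0.001, 0.0, -1.0]]
force: [-0.1, -0.8, 0.1]
gripper_width: 0.319
gripper_force: 0.0
```

Request:
carry_out(
  steps=[
    {"translation": [0,0,0],"twist": 0},
    {"translation": [0,0,0],"twist": 0},
    {"translation": [0,0,0],"twist": 0},
    {"translation": [0,0,0],"twist": 0},
    {"translation": [0,0,0],"twist": 0},
    {"translation": [0,0,0],"twist": 0},
  ],
  fingers=0,
)

```text
t: 11.85
ee_pos: [0.5539, 0.2202, 0.0443]
tool_rot: [[-1.0, 0.004, 0.0], [0.004, 1.0, 0.0], [-0.0, 0.0, -1.0]]
force: [0.1, -0.6, 1.2]
gripper_width: 0.07
gripper_force: 39.9
```

Request:
carry_out(
  steps=[
    {"translation": [0,0,-0.2],"twist": 0},
    {"translation": [0,0,-0.4],"twist": 0},
    {"translation": [0,0,-0.8],"twist": 0},
    {"translation": [0,0,-0.8],"twist": 0},
    {"translation": [0,0,-1],"twist": 0},
    {"translation": [0,0,-1],"twist": 0},
    {"translation": [0,0,-1],"twist": 0},
    {"translation": [0,0,-0.8],"twist": 0},
    {"translation": [0,0,0],"twist": 0},
  ],
)

```text
t: 12.75
ee_pos: [0.5556, 0.2207, 0.1987]
tool_rot: [[-1.0, 0.004, 0.008], [0.004, 1.0, 0.002], [-0.008, 0.002, -1.0]]
force: [0.6, -0.4, -0.7]
gripper_width: 0.067
gripper_force: 39.9
```

```bash
python3 - <<'E'
from h import *
to(.597,.021-.0685,.1948)
c=shot("side");cv2.imwrite("pics/g2.png",cv2.resize(c["frame"][230:400,260:440,::-1],None,fx=3.5,fy=3.5))
E
```

```text
at [0.5556 0.2207 0.1987] yang 89.77 F [ 0.6 -0.4 -0.7] w 6.3 t 12.75
  twist 0.0 units after twist [ -1.7  -10.72   0.15] now-axes [ -1.7  -10.72   0.14]
```

View pics/g2.png

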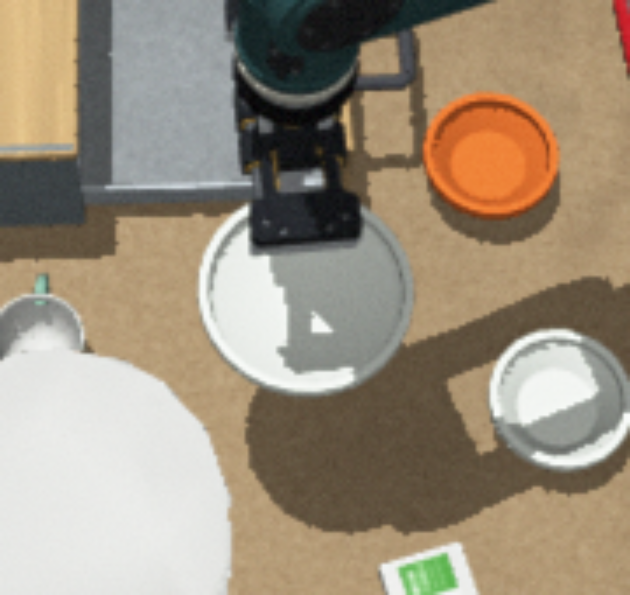

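The XL cover is lifted and level. I'll carry it over the drawer.

Request:
carry_out(
  steps=[
    {"translation": [-0.2,-0.9,0],"twist": 0},
    {"translation": [-0.2,-1,0],"twist": 0},
    {"translation": [-0.2,-1,0],"twist": 0},
    {"translation": [-0.2,-1,0],"twist": 0},
    {"translation": [-0.2,-1,0],"twist": 0},
    {"translation": [-0.2,-1,0],"twist": 0},
    {"translation": [-0.2,-1,0],"twist": 0},
    {"translation": [-0.2,-1,0],"twist": 0},
    {"translation": [-0.1,-1,0],"twist": 0},
    {"translation": [0,-1,0],"twist": 0},
  ],
)

```text
t: 13.8
ee_pos: [0.5946, -0.0285, 0.1916]
tool_rot: [[-1.0, 0.004, -0.004], [0.004, 1.0, 0.001], [0.004, 0.001, -1.0]]
force: [-0.5, -0.2, -1.4]
gripper_width: 0.068
gripper_force: 39.9
```

Request:
carry_out(
  steps=[
    {"translation": [0,-0.8,0],"twist": 0},
    {"translation": [0,0,0.8],"twist": 0},
    {"translation": [0,0,0.8],"twist": 0},
    {"translation": [0,0,0.8],"twist": 0},
    {"translation": [0,0,0.8],"twist": 0},
    {"translation": [0,0,0.8],"twist": 0},
    {"translation": [0,0,0.6],"twist": 0},
    {"translation": [0,0,0.4],"twist": 0},
    {"translation": [0,0,0.2],"twist": 0},
    {"translation": [0,0,0],"twist": 0},
  ],
)

```text
t: 14.8
ee_pos: [0.5949, -0.0474, 0.0633]
tool_rot: [[-1.0, 0.004, -0.001], [0.004, 1.0, 0.0], [0.001, 0.0, -1.0]]
force: [0.6, -0.2, -1.3]
gripper_width: 0.067
gripper_force: 39.9
```

```bash
python3 - <<'E'
from h import *
to(.597,.021-.0685,.0583)
E
```

```text
at [ 0.5949 -0.0474  0.0633] yang 89.77 F [ 0.6 -0.2 -1.3] w 6.3 t 14.8
  twist 0.0 units after twist [-0.09 -0.    0.2 ] now-axes [-0.09 -0.    0.2 ]
```

Request:
carry_out(
  steps=[
    {"translation": [0,0,0.1],"twist": 0},
    {"translation": [0,0,0.08],"twist": 0},
    {"translation": [0,0,0],"twist": 0},
  ],
)

```text
t: 15.1
ee_pos: [0.5954, -0.0475, 0.0599]
tool_rot: [[-1.0, 0.004, 0.001], [0.004, 1.0, -0.0], [-0.001, -0.0, -1.0]]
force: [-0.1, -0.6, -1.1]
gripper_width: 0.066
gripper_force: 39.9
```

Request:
carry_out(
  steps=[
    {"translation": [0,0,0],"twist": 0},
    {"translation": [0,0,0],"twist": 0},
    {"translation": [0,0,0],"twist": 0},
    {"translation": [0,0,0],"twist": 0},
  ],
  fingers=25,
)

```text
t: 15.5
ee_pos: [0.5954, -0.0475, 0.0598]
tool_rot: [[-1.0, 0.004, 0.001], [0.004, 1.0, 0.0], [-0.001, 0.0, -1.0]]
force: [0.7, -0.2, 0.3]
gripper_width: 0.264
gripper_force: 0.0
```

Request:
carry_out(
  steps=[
    {"translation": [0,0,-0.5],"twist": 0},
    {"translation": [0,0,-1],"twist": 0},
    {"translation": [0,0,-1],"twist": 0},
    {"translation": [0,0,-1],"twist": 0},
    {"translation": [0,0,-1],"twist": 0},
    {"translation": [0,0,-1],"twist": 0},
    {"translation": [0.8,-0.4,0],"twist": 0},
    {"translation": [0.8,-0.4,0],"twist": 0},
    {"translation": [0.8,-0.4,0],"twist": 0},
    {"translation": [0.8,-0.4,0],"twist": 0},
  ],
)

```text
t: 16.5
ee_pos: [0.5144, -0.0875, 0.1982]
tool_rot: [[-1.0, 0.004, 0.002], [0.004, 1.0, -0.0], [-0.002, -0.0, -1.0]]
force: [-0.0, -0.4, 1.3]
gripper_width: 0.267
gripper_force: 0.0
```

```bash
python3 - <<'E'
from h import *
to(.3805,-.299+.0585,.043,90)
c=shot("side","pics/side2.png");covers(c,.056)
c=shot("top");covers(c,.056);print();covers(c)
E
```

```text
at [ 0.5144 -0.0875  0.1982] yang 89.78 F [-0.  -0.4  1.3] w 25.1 t 16.5
  twist -0.04 units after twist [ 5.36 -6.12  6.21] now-axes [ 5.34 -6.14  6.2 ]
px 262.0 471.0 xy 0.7756 0.6051 diam 0.083 0.139
px 457.0 454.0 xy 0.3318 0.602 diam 0.067 0.067
px 412.0 461.0 xy 0.4382 0.6067 diam 0.07 0.127
px 385.0 405.0 xy 0.4782 0.4743 diam 0.073 0.107
px 420.0 343.0 xy 0.3691 0.3338 diam 0.101 0.103
px 275.0 374.0 xy 0.7363 0.3813 diam 0.243 0.311
px 321.0 261.0 xy 0.5956 0.0543 diam 0.205 0.259
px 486.0 211.0 xy 0.0964 -0.0242 diam 0.216 0.255
px 319.0 151.0 xy 0.5615 -0.2793 diam 0.077 0.083
px 378.0 147.0 xy 0.3846 -0.2865 diam 0.121 0.122
px 248.0 110.0 xy 0.7687 -0.4796 diam 0.172 0.195
px 254.0 52.0 xy 0.7356 -0.7358 diam 0.134 0.407
px 345.0 440.0 xy 0.0076 -0.0944 diam 0.157 0.32
px 206.0 317.0 xy 0.3633 0.3245 diam 0.102 0.103
px 404.0 315.0 xy 0.3788 -0.2984 diam 0.122 0.122
px 595.0 288.0 xy 0.473 -0.9403 diam 0.023 0.35
px 166.0 282.0 xy 0.4687 0.4546 diam 0.071 0.101
px 498.0 300.0 xy 0.4254 -0.5959 diam 0.136 0.199
px 401.0 259.0 xy 0.5554 -0.2905 diam 0.081 0.083
px 303.0 24
[... 423 characters left out ...]
183 0.296
px 206.0 317.0 xy 0.3629 0.3271 diam 0.103 0.103
px 404.0 315.0 xy 0.3786 -0.3007 diam 0.123 0.123
px 595.0 288.0 xy 0.4737 -0.9458 diam 0.024 0.348
px 166.0 282.0 xy 0.4689 0.4579 diam 0.073 0.101
px 498.0 300.0 xy 0.4246 -0.6011 diam 0.134 0.206
px 401.0 259.0 xy 0.5568 -0.2928 diam 0.081 0.084
px 303.0 246.0 xy 0.5934 0.0216 diam 0.136 0.149
px 533.0 226.0 xy 0.6379 -0.7599 diam 0.192 0.394
px 447.0 191.0 xy 0.7798 -0.4439 diam 0.168 0.174
px 54.0 185.0 xy 0.7837 0.8389 diam 0.135 0.148
px 181.0 200.0 xy 0.7411 0.4217 diam 0.248 0.275
px 104.0 184.0 xy 0.789 0.6782 diam 0.162 0.173
px 582.0 211.0 xy 0.7253 -0.8854 diam 0.148 0.407
px 632.0 169.0 xy 0.8621 -1.061 diam 0.114 0.179
```

XL stands in the drawer. Next is L.

Request:
carry_out(
  steps=[
    {"translation": [0.75,-0.85,0],"twist": 0},
    {"translation": [0.75,-0.85,0],"twist": 0},
    {"translation": [0.75,-0.85,0],"twist": 0},
    {"translation": [0.75,-0.85,0],"twist": 0},
    {"translation": [0.75,-0.85,0],"twist": 0},
    {"translation": [0.75,-0.85,0],"twist": 0},
    {"translation": [0.84,-1,0],"twist": 0},
    {"translation": [0,0,1],"twist": 0},
    {"translation": [0,0,1],"twist": 0},
    {"translation": [0,0,0.8],"twist": 0},
  ],
  fingers=30,
)

```text
t: 17.6
ee_pos: [0.3814, -0.2393, 0.1266]
tool_rot: [[-1.0, 0.005, 0.001], [0.005, 1.0, 0.0], [-0.001, 0.0, -1.0]]
force: [0.0, 0.8, -0.7]
gripper_width: 0.315
gripper_force: 0.0
```

```bash
python3 - <<'E'
from h import *
to(.3804,-.299+.0585,.0435,90)
c=shot("side");covers(c)
E
```

```text
at [ 0.3814 -0.2393  0.1266] yang 89.73 F [ 0.   0.8 -0.7] w 29.6 t 17.6
  twist -0.05 units after twist [ 0.04 -0.05  3.32] now-axes [ 0.04 -0.05  3.32]
px 262.0 471.0 xy 0.777 0.5956 diam 0.067 0.143
px 457.0 454.0 xy 0.3286 0.6 diam 0.067 0.068
px 412.0 460.0 xy 0.4366 0.607 diam 0.074 0.13
px 385.0 405.0 xy 0.4763 0.4714 diam 0.078 0.103
px 420.0 343.0 xy 0.366 0.3291 diam 0.102 0.103
px 275.0 374.0 xy 0.7376 0.3768 diam 0.244 0.316
px 571.0 251.0 xy -0.0905 0.1143 diam 0.088 0.161
px 319.0 241.0 xy 0.5909 0.0106 diam 0.145 0.149
px 488.0 197.0 xy 0.0808 -0.1219 diam 0.158 0.237
px 320.0 153.0 xy 0.559 -0.2902 diam 0.082 0.083
px 374.0 147.0 xy 0.3829 -0.2994 diam 0.117 0.126
px 248.0 106.0 xy 0.7705 -0.501 diam 0.171 0.178
px 348.0 81.0 xy 0.4391 -0.5716 diam 0.136 0.191
px 254.0 52.0 xy 0.7381 -0.7531 diam 0.126 0.434
```

Request:
carry_out(
  steps=[
    {"translation": [0,-0.05,0.9],"twist": 0},
    {"translation": [0,0,0.9],"twist": 0},
    {"translation": [0,0,0.7],"twist": 0},
    {"translation": [0,0,0.5],"twist": 0},
    {"translation": [0,0,0.3],"twist": 0},
    {"translation": [0,0,0],"twist": 0},
    {"translation": [0,0,0],"twist": 0},
  ],
)

```text
t: 18.35
ee_pos: [0.3816, -0.2407, 0.0453]
tool_rot: [[-1.0, 0.004, 0.001], [0.004, 1.0, -0.001], [-0.001, -0.001, -1.0]]
force: [-0.2, -0.4, -0.5]
gripper_width: 0.318
gripper_force: 0.0
```

Request:
carry_out(
  steps=[
    {"translation": [0,0,0],"twist": 0},
    {"translation": [0,0,0],"twist": 0},
    {"translation": [0,0,0],"twist": 0},
    {"translation": [0,0,0],"twist": 0},
    {"translation": [0,0,0],"twist": 0},
    {"translation": [0,0,0],"twist": 0},
  ],
  fingers=0,
)

```text
t: 18.95
ee_pos: [0.3812, -0.2405, 0.0448]
tool_rot: [[-1.0, 0.004, 0.001], [0.004, 1.0, -0.0], [-0.001, -0.0, -1.0]]
force: [0.4, 0.9, 1.5]
gripper_width: 0.069
gripper_force: 42.0
```

Request:
carry_out(
  steps=[
    {"translation": [0,0,-0.2],"twist": 0},
    {"translation": [0,0,-0.4],"twist": 0},
    {"translation": [0,0,-0.8],"twist": 0},
    {"translation": [0,0,-1],"twist": 0},
    {"translation": [0,0,-1],"twist": 0},
    {"translation": [0,0,-1],"twist": 0},
    {"translation": [0,0,-1],"twist": 0},
    {"translation": [0,0,-0.8],"twist": 0},
    {"translation": [0,0,0],"twist": 0},
  ],
)

```text
t: 19.85
ee_pos: [0.3823, -0.2415, 0.2034]
tool_rot: [[-1.0, 0.004, 0.006], [0.004, 1.0, -0.005], [-0.006, -0.005, -1.0]]
force: [0.3, -0.0, -1.6]
gripper_width: 0.073
gripper_force: 41.9
```

```bash
python3 - <<'E'
from h import *
to(.5945,.0215+.0585,.1948)
E
```

```text
at [ 0.3823 -0.2415  0.2034] yang 89.77 F [ 0.3 -0.  -1.6] w 6.8 t 19.85
  twist 0.0 units after twist [-8.44 12.89  0.34] now-axes [-8.44 12.9   0.33]
```

Request:
carry_out(
  steps=[
    {"translation": [-0.65,1,0],"twist": 0},
    {"translation": [-0.65,1,0],"twist": 0},
    {"translation": [-0.65,1,0],"twist": 0},
    {"translation": [-0.65,1,0],"twist": 0},
    {"translation": [-0.65,1,0],"twist": 0},
    {"translation": [-0.65,1,0],"twist": 0},
    {"translation": [-0.65,1,0],"twist": 0},
    {"translation": [-0.65,1,0],"twist": 0},
    {"translation": [-0.65,1,0],"twist": 0},
    {"translation": [-0.65,1,0],"twist": 0},
  ],
)

```text
t: 20.85
ee_pos: [0.5443, 0.0102, 0.1979]
tool_rot: [[-1.0, 0.004, -0.002], [0.004, 1.0, 0.0], [0.002, 0.0, -1.0]]
force: [0.9, -0.5, 0.1]
gripper_width: 0.07
gripper_force: 41.8
```

Request:
carry_out(
  steps=[
    {"translation": [-0.65,1,0],"twist": 0},
    {"translation": [-0.65,1,0],"twist": 0},
    {"translation": [-0.68,0.88,0],"twist": 0},
    {"translation": [0,0,1],"twist": 0},
    {"translation": [0,0,1],"twist": 0},
    {"translation": [0,0,1],"twist": 0},
    {"translation": [0,0,0.6],"twist": 0},
    {"translation": [0,0,0.4],"twist": 0},
    {"translation": [0,0,0],"twist": 0},
    {"translation": [0,0,0],"twist": 0},
  ],
)

```text
t: 21.85
ee_pos: [0.5947, 0.0807, 0.1003]
tool_rot: [[-1.0, 0.004, 0.001], [0.004, 1.0, 0.0], [-0.001, 0.0, -1.0]]
force: [-0.1, 1.2, -0.8]
gripper_width: 0.074
gripper_force: 41.8
```

```bash
python3 - <<'E'
from h import *
to(.5953,.0215+.0585,.0765)
E
```

```text
at [0.5947 0.0807 0.1003] yang 89.76 F [-0.1  1.2 -0.8] w 7.0 t 21.85
  twist 0.0 units after twist [-0.02 -0.03  0.95] now-axes [-0.02 -0.03  0.95]
```

Request:
carry_out(
  steps=[
    {"translation": [0,0,0.3],"twist": 0},
    {"translation": [0,0,0.3],"twist": 0},
    {"translation": [0,0,0.2],"twist": 0},
    {"translation": [0,0,0.13],"twist": 0},
    {"translation": [0,0,0],"twist": 0},
  ],
)

```text
t: 22.35
ee_pos: [0.5942, 0.081, 0.0764]
tool_rot: [[-1.0, 0.004, 0.0], [0.004, 1.0, 0.0], [-0.0, 0.0, -1.0]]
force: [-1.3, -0.0, 1.0]
gripper_width: 0.069
gripper_force: 41.8
```

Request:
carry_out(
  steps=[
    {"translation": [0,0,0],"twist": 0},
    {"translation": [0,0,0],"twist": 0},
    {"translation": [0,0,0],"twist": 0},
    {"translation": [0,0,0],"twist": 0},
  ],
  fingers=25,
)

```text
t: 22.75
ee_pos: [0.5943, 0.0807, 0.0763]
tool_rot: [[-1.0, 0.004, 0.0], [0.004, 1.0, -0.0], [-0.0, -0.0, -1.0]]
force: [-0.3, 0.5, 0.4]
gripper_width: 0.268
gripper_force: 0.0
```

Request:
carry_out(
  steps=[
    {"translation": [0,0,-0.5],"twist": 0},
    {"translation": [0,0,-1],"twist": 0},
    {"translation": [0,0,-1],"twist": 0},
    {"translation": [0,0,-1],"twist": 0},
    {"translation": [0,0,-1],"twist": 0},
    {"translation": [0,0,-0.5],"twist": 0},
    {"translation": [1,0.8,0],"twist": 0},
    {"translation": [1,0.8,0],"twist": 0},
    {"translation": [1,0.8,0],"twist": 0},
    {"translation": [1,0.8,0],"twist": 0},
  ],
)

```text
t: 23.75
ee_pos: [0.4934, 0.1617, 0.2012]
tool_rot: [[-1.0, 0.004, -0.0], [0.004, 1.0, 0.0], [0.0, 0.0, -1.0]]
force: [0.4, 0.5, 0.8]
gripper_width: 0.271
gripper_force: 0.0
```

```bash
python3 - <<'E'
from h import *
to(.3645,.328-.0485,.0435,90)
c=shot("top");covers(c,.042)
cv2.imwrite("pics/d2.png",cv2.resize(c["frame"][200:300,240:360,::-1],None,fx=5,fy=5))
E
```

```text
at [0.4934 0.1617 0.2012] yang 89.75 F [0.4 0.5 0.8] w 25.5 t 23.75
  twist -0.04 units after twist [5.16 4.71 6.31] now-axes [5.18 4.69 6.31]
px 333.0 428.0 xy 0.0213 -0.0411 diam 0.302 0.312
px 201.0 318.0 xy 0.3596 0.3417 diam 0.069 0.103
px 105.0 295.0 xy 0.423 0.6511 diam 0.073 0.128
px 595.0 288.0 xy 0.4734 -0.9517 diam 0.023 0.354
px 166.0 282.0 xy 0.4689 0.4579 diam 0.072 0.102
px 498.0 300.0 xy 0.4256 -0.5999 diam 0.132 0.205
px 401.0 259.0 xy 0.5568 -0.2927 diam 0.081 0.084
px 305.0 246.0 xy 0.5925 0.0177 diam 0.146 0.15
px 533.0 226.0 xy 0.6366 -0.76 diam 0.193 0.394
px 447.0 191.0 xy 0.7794 -0.4437 diam 0.169 0.175
px 54.0 185.0 xy 0.7834 0.8391 diam 0.135 0.149
px 181.0 200.0 xy 0.7411 0.4218 diam 0.248 0.275
px 104.0 184.0 xy 0.7889 0.6784 diam 0.162 0.173
px 582.0 211.0 xy 0.7107 -0.8698 diam 0.163 0.425
px 632.0 169.0 xy 0.8613 -1.0623 diam 0.117 0.18
```

View pics/d2.png

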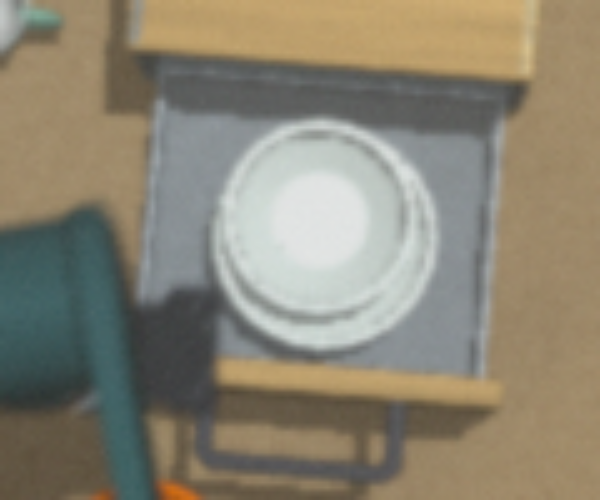

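```bash
python3 - <<'E'
from h import *
c=shot("top")
P=lambda u,v,z:onz(c,240+(u+.5)/5-.5,200+(v+.5)/5-.5,z).round(4)
print("XL",P(324.5,237.5,.056),"L",P(320,218,.073))
s=shot("side");cv2.imwrite("pics/d2s.png",cv2.resize(s["frame"][190:300,260:370,::-1],None,fx=5.4,fy=5.4))
E
```

```text
XL [0.5883 0.0177 0.056 ] L [0.5988 0.0204 0.073 ]
```

View pics/d2s.png

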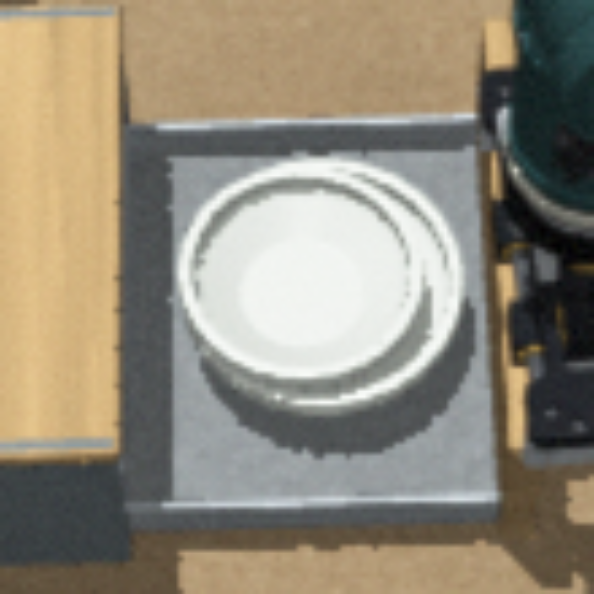

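```bash
python3 - <<'E'
from h import *
c=shot("side")
P=lambda u,v,z:onz(c,260+(u+.5)/5.4-.5,190+(v+.5)/5.4-.5,z).round(4)
print("XL",P(323,284.5,.056),"L",P(301,269,.073),"L if 8mm higher",P(301,269,.081))
for nm,a in(("L",((180,269),(422,269),(301,158),(301,380))),):
  for q in a:print(P(*q,.073))
o=P(180,269,.073);print(P(462,284,.056))
E
```

```text
XL [0.5917 0.0228 0.056 ] L [0.6026 0.0222 0.073 ] L if 8mm higher [0.6029 0.0266 0.081 ]
[0.6632 0.0161 0.073 ]
[0.5421 0.0282 0.073 ]
[ 0.5967 -0.0426  0.073 ]
[0.6084 0.0844 0.073 ]
[0.5215 0.0296 0.056 ]
```

L sits about 11 mm too far toward +x relative to XL (top crop: L at (320,218), XL at (324,237)). I'll regrip L and shift it back.

```bash
python3 -c "
from h import *
to(.6007,.0798,.0765)"
```

```text
at [0.4944 0.1614 0.2015] yang 89.84 F [ 0.6 -0.1  0.7] w 25.1 t 23.95
  twist 0.0 units after twist [-4.26 -3.25  5.  ] now-axes [-4.26 -3.25  5.01]
```

Request:
carry_out(
  steps=[
    {"translation": [-1,-0.8,0],"twist": 0},
    {"translation": [-1,-0.8,0],"twist": 0},
    {"translation": [-1,-0.8,0],"twist": 0},
    {"translation": [-1,-0.8,0],"twist": 0},
    {"translation": [-0.28,-0.08,0.5],"twist": 0},
    {"translation": [0,0,1],"twist": 0},
    {"translation": [0,0,1],"twist": 0},
    {"translation": [0,0,0.9],"twist": 0},
    {"translation": [0,0,0.6],"twist": 0},
    {"translation": [0,0,0],"twist": 0},
  ],
  fingers=28,
)

```text
t: 24.95
ee_pos: [0.5992, 0.0786, 0.0976]
tool_rot: [[-1.0, 0.004, -0.007], [0.004, 1.0, -0.0], [0.007, -0.0, -1.0]]
force: [-0.1, 0.8, -0.3]
gripper_width: 0.295
gripper_force: 0.0
```

```bash
python3 -c "
from h import *
to(.6007,.0798,.0765)"
```

```text
at [0.5992 0.0786 0.0976] yang 89.75 F [-0.1  0.8 -0.3] w 27.7 t 24.95
  twist 0.0 units after twist [-0.06  0.05  0.84] now-axes [-0.07  0.05  0.84]
```

Request:
carry_out(
  steps=[
    {"translation": [0,0,0.4],"twist": 0},
    {"translation": [0,0,0.4],"twist": 0},
    {"translation": [0,0,0],"twist": 0},
  ],
)

```text
t: 25.25
ee_pos: [0.6006, 0.0788, 0.0801]
tool_rot: [[-1.0, 0.004, -0.002], [0.004, 1.0, 0.0], [0.002, 0.0, -1.0]]
force: [0.3, 0.0, 0.1]
gripper_width: 0.298
gripper_force: 0.0
```

Request:
carry_out(
  steps=[
    {"translation": [0,0,0],"twist": 0},
    {"translation": [0,0,0],"twist": 0},
    {"translation": [0,0,0],"twist": 0},
    {"translation": [0,0,0],"twist": 0},
    {"translation": [0,0,0],"twist": 0},
    {"translation": [0,0,-0.15],"twist": 0},
    {"translation": [0.2,0,-0.1],"twist": 0},
    {"translation": [0.25,0,0],"twist": 0},
    {"translation": [0,0,0],"twist": 0},
    {"translation": [0,0,0.1],"twist": 0},
  ],
  fingers=0,
)

```text
t: 26.25
ee_pos: [0.5899, 0.0788, 0.0853]
tool_rot: [[-1.0, 0.004, 0.001], [0.004, 1.0, 0.0], [-0.001, 0.0, -1.0]]
force: [-0.7, -0.7, -0.4]
gripper_width: 0.06
gripper_force: 40.2
```

Request:
carry_out(
  steps=[
    {"translation": [0,0,0.15],"twist": 0},
    {"translation": [0,0,0],"twist": 0},
    {"translation": [0,0,0],"twist": 0},
  ],
)

```text
t: 26.55
ee_pos: [0.5902, 0.0788, 0.0813]
tool_rot: [[-1.0, 0.004, 0.0], [0.004, 1.0, -0.0], [-0.0, -0.0, -1.0]]
force: [0.7, 0.9, 0.2]
gripper_width: 0.059
gripper_force: 40.0
```

Request:
carry_out(
  steps=[
    {"translation": [0,0,0],"twist": 0},
    {"translation": [0,0,0],"twist": 0},
    {"translation": [0,0,0],"twist": 0},
    {"translation": [0,0,0],"twist": 0},
  ],
  fingers=25,
)

```text
t: 26.95
ee_pos: [0.5899, 0.0787, 0.0812]
tool_rot: [[-1.0, 0.004, -0.0], [0.004, 1.0, -0.0], [0.0, -0.0, -1.0]]
force: [-0.6, -0.7, -0.3]
gripper_width: 0.267
gripper_force: 0.0
```

Request:
carry_out(
  steps=[
    {"translation": [0,0,-0.5],"twist": 0},
    {"translation": [0,0,-1],"twist": 0},
    {"translation": [0,0,-1],"twist": 0},
    {"translation": [0,0,-1],"twist": 0},
    {"translation": [0,0,-1],"twist": 0},
    {"translation": [0,0,-0.5],"twist": 0},
    {"translation": [1,0.8,0],"twist": 0},
    {"translation": [1,0.8,0],"twist": 0},
    {"translation": [1,0.8,0],"twist": 0},
    {"translation": [1,0.8,0],"twist": 0},
  ],
)

```text
t: 27.95
ee_pos: [0.4891, 0.1597, 0.2062]
tool_rot: [[-1.0, 0.004, -0.0], [0.004, 1.0, 0.0], [0.0, 0.0, -1.0]]
force: [0.3, -0.0, 0.0]
gripper_width: 0.265
gripper_force: 0.0
```

```bash
python3 - <<'E'
from h import *
to(.3645,.328-.0485,.0435,90)
c=shot("top");s=shot("side");covers(s)
a=cv2.resize(c["frame"][210:280,265:345],None,fx=5,fy=5);b=cv2.resize(s["frame"][205:285,285:355],None,fx=5,fy=5)
m=np.zeros((400,760,3),np.uint8);m[:350,:400]=a;m[:400,405:755]=b
cv2.imwrite("pics/d3.png",m[:,:,::-1])
E
```

```text
at [0.4891 0.1597 0.2062] yang 89.75 F [ 0.3 -0.   0. ] w 24.9 t 27.95
  twist -0.04 units after twist [4.98 4.79 6.51] now-axes [5.   4.77 6.51]
px 262.0 471.0 xy 0.7768 0.5956 diam 0.067 0.143
px 457.0 454.0 xy 0.3286 0.6001 diam 0.067 0.068
px 412.0 461.0 xy 0.4368 0.6067 diam 0.074 0.13
px 385.0 405.0 xy 0.4763 0.4717 diam 0.079 0.102
px 423.0 351.0 xy 0.3656 0.3338 diam 0.093 0.101
px 275.0 374.0 xy 0.7375 0.3768 diam 0.244 0.315
px 321.0 256.0 xy 0.5932 0.0412 diam 0.219 0.247
px 491.0 232.0 xy 0.0934 0.0287 diam 0.2 0.344
px 320.0 153.0 xy 0.5588 -0.29 diam 0.082 0.083
px 248.0 109.0 xy 0.769 -0.4922 diam 0.174 0.196
px 348.0 81.0 xy 0.4358 -0.5727 diam 0.143 0.195
px 254.0 53.0 xy 0.7424 -0.7477 diam 0.141 0.398
```

View pics/d3.png

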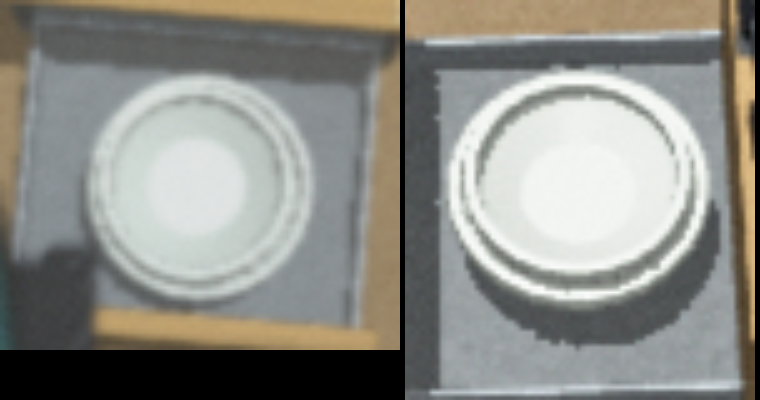

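L now sits concentric inside XL (L (200,181), XL (200,186) in the top crop). Next is M.

```bash
python3 - <<'E'
from h import *
c=shot("top")
P=lambda u,v,z:onz(c,265+(u+.5)/5-.5,210+(v+.5)/5-.5,z).round(4)
print("XL",P(200,186.5,.056),"L",P(200,181.5,.073),P(197,187,.048))
E
```

```text
XL [0.5889 0.0173 0.056 ] L [0.5902 0.0171 0.073 ] [0.5895 0.0194 0.048 ]
```

Request:
carry_out(
  steps=[
    {"translation": [0.75,0.8,0],"twist": 0},
    {"translation": [0.75,0.8,0],"twist": 0},
    {"translation": [0.75,0.8,0],"twist": 0},
    {"translation": [0.75,0.8,0],"twist": 0},
    {"translation": [0.75,0.8,0],"twist": 0},
    {"translation": [0.75,0.77,0],"twist": 0},
    {"translation": [0.5,0,0.8],"twist": 0},
    {"translation": [0,0,1],"twist": 0},
    {"translation": [0,0,1],"twist": 0},
    {"translation": [0,0,0],"twist": 0},
  ],
  fingers=30,
)

```text
t: 29.1
ee_pos: [0.3643, 0.2773, 0.1325]
tool_rot: [[-1.0, 0.005, -0.007], [0.005, 1.0, -0.004], [0.007, -0.004, -1.0]]
force: [1.0, 0.4, -0.8]
gripper_width: 0.321
gripper_force: 0.0
```

```bash
python3 - <<'E'
from h import *
to(.3645,.328-.0485,.0435,90)
c=shot("side");covers(c)
E
```

```text
at [0.3643 0.2773 0.1325] yang 89.73 F [ 1.   0.4 -0.8] w 30.1 t 29.1
  twist -0.05 units after twist [-0.01  0.09  3.56] now-axes [-0.03  0.1   3.56]
px 262.0 471.0 xy 0.7768 0.5956 diam 0.067 0.143
px 457.0 454.0 xy 0.3284 0.6001 diam 0.067 0.068
px 412.0 461.0 xy 0.4367 0.6072 diam 0.074 0.13
px 385.0 405.0 xy 0.4758 0.472 diam 0.083 0.098
px 411.0 342.0 xy 0.3839 0.3303 diam 0.063 0.101
px 275.0 374.0 xy 0.7376 0.3769 diam 0.244 0.316
px 509.0 268.0 xy 0.0901 0.1429 diam 0.111 0.17
px 319.0 241.0 xy 0.5912 0.011 diam 0.145 0.147
px 478.0 221.0 xy 0.1404 -0.0089 diam 0.073 0.134
px 320.0 153.0 xy 0.5589 -0.2897 diam 0.081 0.083
px 248.0 106.0 xy 0.7705 -0.501 diam 0.172 0.178
px 348.0 81.0 xy 0.4344 -0.5726 diam 0.138 0.201
px 254.0 52.0 xy 0.7381 -0.7531 diam 0.126 0.434
```

Request:
carry_out(
  steps=[
    {"translation": [0,0.05,0.9],"twist": 0},
    {"translation": [0,0,0.9],"twist": 0},
    {"translation": [0,0,0.8],"twist": 0},
    {"translation": [0,0,0.6],"twist": 0},
    {"translation": [0,0,0.3],"twist": 0},
    {"translation": [0,0,0],"twist": 0},
    {"translation": [0,0,0],"twist": 0},
  ],
)

```text
t: 29.85
ee_pos: [0.3669, 0.2806, 0.0501]
tool_rot: [[-1.0, 0.004, 0.002], [0.004, 1.0, 0.001], [-0.002, 0.001, -1.0]]
force: [0.3, -0.1, -0.7]
gripper_width: 0.318
gripper_force: 0.0
```

Request:
carry_out(
  steps=[
    {"translation": [0,0,0],"twist": 0},
    {"translation": [0,0,0],"twist": 0},
    {"translation": [0,0,0],"twist": 0},
    {"translation": [0,0,0],"twist": 0},
    {"translation": [0,0,0],"twist": 0},
    {"translation": [0,0,0],"twist": 0},
  ],
  fingers=0,
)

```text
t: 30.45
ee_pos: [0.3659, 0.2802, 0.049]
tool_rot: [[-1.0, 0.004, 0.0], [0.004, 1.0, 0.0], [-0.0, 0.0, -1.0]]
force: [-0.2, -0.5, 1.0]
gripper_width: 0.06
gripper_force: 40.0
```

Request:
carry_out(
  steps=[
    {"translation": [0,0,-0.2],"twist": 0},
    {"translation": [0,0,-0.4],"twist": 0},
    {"translation": [0,0,-0.8],"twist": 0},
    {"translation": [0,0,-1],"twist": 0},
    {"translation": [0,0,-1],"twist": 0},
    {"translation": [0,0,-1],"twist": 0},
    {"translation": [0,0,-1],"twist": 0},
    {"translation": [0,0,-0.8],"twist": 0},
    {"translation": [0,0,0],"twist": 0},
  ],
)

```text
t: 31.35
ee_pos: [0.3673, 0.2811, 0.2078]
tool_rot: [[-1.0, 0.004, 0.007], [0.004, 1.0, 0.004], [-0.007, 0.004, -1.0]]
force: [0.5, -0.6, -0.3]
gripper_width: 0.065
gripper_force: 40.0
```

```bash
python3 - <<'E'
from h import *
to(.591,.0195-.0485,.1948)
E
```

```text
at [0.3673 0.2811 0.2078] yang 89.77 F [ 0.5 -0.6 -0.3] w 6.1 t 31.35
  twist 0.0 units after twist [ -9.   -12.37   0.52] now-axes [ -8.99 -12.37   0.53]
```

```bash
python3 - <<'E'
from h import *
for n in("side","top"):
    c=shot(n);print(n);covers(c,.2)
E
```

```text
side
px 262.0 471.0 xy 0.7638 0.6171 diam 0.059 0.131
px 457.0 454.0 xy 0.3644 0.6221 diam 0.059 0.06
px 412.0 460.0 xy 0.4607 0.6253 diam 0.067 0.112
px 385.0 405.0 xy 0.4967 0.5082 diam 0.071 0.089
px 275.0 374.0 xy 0.7286 0.4242 diam 0.218 0.278
px 416.0 321.0 xy 0.3972 0.3299 diam 0.043 0.093
px 507.0 266.0 xy 0.1517 0.2182 diam 0.127 0.164
px 319.0 241.0 xy 0.5982 0.0973 diam 0.129 0.131
px 483.0 205.0 xy 0.175 0.0315 diam 0.085 0.105
px 320.0 153.0 xy 0.5696 -0.1704 diam 0.073 0.073
px 248.0 106.0 xy 0.758 -0.3587 diam 0.153 0.158
px 348.0 81.0 xy 0.4604 -0.4236 diam 0.135 0.17
px 254.0 52.0 xy 0.7318 -0.5774 diam 0.127 0.347
top
px 319.0 427.0 xy 0.0725 -0.0132 diam 0.296 0.348
px 99.0 297.0 xy 0.4202 0.6098 diam 0.052 0.087
px 595.0 288.0 xy 0.4665 -0.8592 diam 0.022 0.306
px 166.0 282.0 xy 0.4615 0.4155 diam 0.069 0.09
px 498.0 300.0 xy 0.4222 -0.5474 diam 0.124 0.185
px 401.0 259.0 xy 0.5418 -0.2674 diam 0.075 0.076
px 305.0 247.0 xy 0.5741 0.0148 diam 0.133 0.134
px 533.0 226.0 xy 0.6361 -0.6797 diam 0.159 0.34
px 447.0 191.0 xy 0.7449 -0.4048 diam 0.152 0.159
px 54.0 185.0 xy 0.7484 0.7618 diam 0.123 0.136
px 181.0 200.0 xy 0.71 0.3824 diam 0.226 0.25
px 104.0 184.0 xy 0.7535 0.6152 diam 0.147 0.157
px 582.0 211.0 xy 0.6961 -0.8036 diam 0.136 0.375
px 631.0 170.0 xy 0.8191 -0.9565 diam 0.084 0.165
```

M is held. I'll carry it gently to the drawer.

Request:
carry_out(
  steps=[
    {"translation": [-0.4,-0.5,0],"twist": 0},
    {"translation": [-0.6,-0.8,0],"twist": 0},
    {"translation": [-0.6,-0.8,0],"twist": 0},
    {"translation": [-0.6,-0.8,0],"twist": 0},
    {"translation": [-0.6,-0.8,0],"twist": 0},
    {"translation": [-0.6,-0.8,0],"twist": 0},
    {"translation": [-0.6,-0.8,0],"twist": 0},
    {"translation": [-0.6,-0.8,0],"twist": 0},
    {"translation": [-0.6,-0.8,0],"twist": 0},
    {"translation": [-0.6,-0.8,0],"twist": 0},
  ],
)

```text
t: 32.45
ee_pos: [0.5095, 0.0861, 0.2014]
tool_rot: [[-1.0, 0.004, -0.004], [0.004, 1.0, -0.0], [0.004, -0.0, -1.0]]
force: [-0.3, 0.3, -0.3]
gripper_width: 0.06
gripper_force: 40.1
```

Request:
carry_out(
  steps=[
    {"translation": [-0.6,-0.8,0],"twist": 0},
    {"translation": [-0.6,-0.8,0],"twist": 0},
    {"translation": [-0.6,-0.8,0],"twist": 0},
    {"translation": [-0.6,-0.8,0],"twist": 0},
    {"translation": [-0.6,-0.8,0],"twist": 0},
    {"translation": [-0.2,-0.67,0],"twist": 0},
    {"translation": [0,0,0],"twist": 0},
    {"translation": [0,0,0],"twist": 0},
  ],
)

```text
t: 33.25
ee_pos: [0.5887, -0.0296, 0.2028]
tool_rot: [[-1.0, 0.004, -0.002], [0.004, 1.0, 0.001], [0.002, 0.001, -1.0]]
force: [0.1, -0.5, -0.6]
gripper_width: 0.066
gripper_force: 40.1
```

```bash
python3 - <<'E'
from h import *
to(.591,.0195-.0485,.098)
E
```

```text
at [ 0.5887 -0.0296  0.2028] yang 89.75 F [ 0.1 -0.5 -0.6] w 6.2 t 33.25
  twist 0.0 units after twist [-0.09  0.03  4.19] now-axes [-0.1   0.02  4.19]
```

Request:
carry_out(
  steps=[
    {"translation": [-0.15,0,0],"twist": 0},
    {"translation": [0,0,0.7],"twist": 0},
    {"translation": [0,0,0.8],"twist": 0},
    {"translation": [0,0,0.8],"twist": 0},
    {"translation": [0,0,0.6],"twist": 0},
    {"translation": [0,0,0.4],"twist": 0},
    {"translation": [0,0,0.2],"twist": 0},
    {"translation": [0,0,0],"twist": 0},
    {"translation": [0,0,0],"twist": 0},
    {"translation": [0,0,0],"twist": 0},
  ],
)

```text
t: 34.25
ee_pos: [0.594, -0.0301, 0.1174]
tool_rot: [[-1.0, 0.004, 0.002], [0.004, 1.0, -0.0], [-0.002, -0.0, -1.0]]
force: [-0.0, -0.2, -0.7]
gripper_width: 0.061
gripper_force: 40.1
```

```bash
python3 - <<'E'
from h import *
to(.5925,.0195-.0485,.098)
E
```

```text
at [ 0.594  -0.0301  0.1174] yang 89.77 F [-0.  -0.2 -0.7] w 5.7 t 34.25
  twist 0.0 units after twist [0.06 0.04 0.78] now-axes [0.06 0.04 0.78]
```

Request:
carry_out(
  steps=[
    {"translation": [0.06,0.04,0.3],"twist": 0},
    {"translation": [0,0,0.2],"twist": 0},
    {"translation": [0,0,0.15],"twist": 0},
    {"translation": [0,0,0.1],"twist": 0},
    {"translation": [0,0,0],"twist": 0},
    {"translation": [0,0,0],"twist": 0},
  ],
)

```text
t: 34.85
ee_pos: [0.5918, -0.0289, 0.0976]
tool_rot: [[-1.0, 0.004, 0.0], [0.004, 1.0, 0.0], [-0.0, 0.0, -1.0]]
force: [-0.4, -0.9, -0.1]
gripper_width: 0.062
gripper_force: 40.0
```

Request:
carry_out(
  steps=[
    {"translation": [0,0,0],"twist": 0},
    {"translation": [0,0,0],"twist": 0},
    {"translation": [0,0,0],"twist": 0},
    {"translation": [0,0,0],"twist": 0},
  ],
  fingers=20,
)

```text
t: 35.25
ee_pos: [0.5919, -0.0289, 0.0975]
tool_rot: [[-1.0, 0.004, 0.0], [0.004, 1.0, 0.0], [-0.0, 0.0, -1.0]]
force: [-0.3, -0.3, 0.4]
gripper_width: 0.208
gripper_force: 0.0
```

Request:
carry_out(
  steps=[
    {"translation": [0,0,-0.3],"twist": 0},
    {"translation": [0,0,-0.7],"twist": 0},
    {"translation": [0,0,-1],"twist": 0},
    {"translation": [0,0,-1],"twist": 0},
    {"translation": [0,0,-1],"twist": 0},
    {"translation": [0.3,-1,0],"twist": 0},
    {"translation": [0.3,-1,0],"twist": 0},
    {"translation": [0.3,-1,0],"twist": 0},
    {"translation": [0.3,-1,0],"twist": 0},
    {"translation": [0,0,0],"twist": 0},
  ],
)

```text
t: 36.25
ee_pos: [0.5608, -0.1315, 0.1982]
tool_rot: [[-1.0, 0.008, 0.001], [0.008, 1.0, -0.001], [-0.001, -0.001, -1.0]]
force: [0.4, -0.2, -0.1]
gripper_width: 0.215
gripper_force: 0.0
```

```bash
python3 - <<'E'
from h import *
to(.558,-.2912+.0385,.0435,90)
c=shot("top");s=shot("side");covers(s)
a=cv2.resize(c["frame"][210:280,265:345],None,fx=5,fy=5);b=cv2.resize(s["frame"][205:285,285:355],None,fx=5,fy=5)
m=np.zeros((400,760,3),np.uint8);m[:350,:400]=a;m[:400,405:755]=b
cv2.imwrite("pics/d4.png",m[:,:,::-1])
E
```

```text
at [ 0.5608 -0.1315  0.1982] yang 89.55 F [ 0.4 -0.2 -0.1] w 20.2 t 36.25
  twist -0.08 units after twist [ 0.11 -4.85  6.19] now-axes [ 0.08 -4.84  6.19]
px 262.0 471.0 xy 0.7768 0.5956 diam 0.067 0.143
px 457.0 454.0 xy 0.3286 0.6001 diam 0.067 0.068
px 412.0 461.0 xy 0.4368 0.6068 diam 0.074 0.13
px 385.0 405.0 xy 0.4762 0.472 diam 0.079 0.101
px 275.0 374.0 xy 0.7375 0.3766 diam 0.244 0.316
px 321.0 273.0 xy 0.6224 0.0913 diam 0.095 0.307
px 573.0 260.0 xy -0.0791 0.1884 diam 0.067 0.243
px 314.0 235.0 xy 0.5963 0.0067 diam 0.147 0.16
px 485.0 209.0 xy 0.0922 -0.0588 diam 0.173 0.3
px 248.0 110.0 xy 0.7686 -0.4919 diam 0.175 0.197
px 253.0 53.0 xy 0.7421 -0.7493 diam 0.137 0.405
px 294.0 20.0 xy 0.5951 -0.8747 diam 0.078 0.079
```

View pics/d4.png

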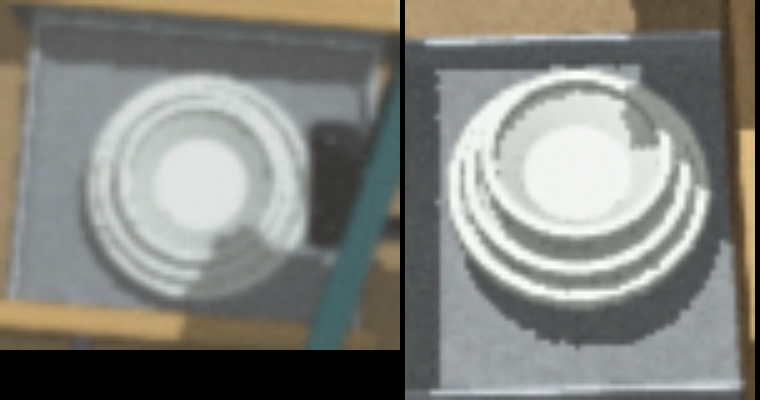

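M is nested concentrically. Next is S; I'll check its position first.

```bash
python3 - <<'E'
from h import *
c=shot("top");covers(c)
P=lambda u,v,z:onz(c,265+(u+.5)/5-.5,210+(v+.5)/5-.5,z).round(4)
print("Mfloor",P(201,185,.065),"S offset fix +.0015")
E
```

```text
px 346.0 440.0 xy 0.0016 -0.1068 diam 0.13 0.307
px 105.0 295.0 xy 0.4226 0.6505 diam 0.073 0.13
px 595.0 288.0 xy 0.4735 -0.9477 diam 0.023 0.344
px 166.0 282.0 xy 0.4692 0.4579 diam 0.075 0.099
px 498.0 300.0 xy 0.4261 -0.602 diam 0.135 0.204
px 401.0 259.0 xy 0.5568 -0.2932 diam 0.082 0.082
px 304.0 246.0 xy 0.5924 0.0179 diam 0.145 0.146
px 533.0 226.0 xy 0.6362 -0.7603 diam 0.194 0.395
px 447.0 192.0 xy 0.7794 -0.4437 diam 0.169 0.174
px 54.0 185.0 xy 0.7833 0.8393 diam 0.135 0.149
px 181.0 200.0 xy 0.7412 0.4217 diam 0.248 0.275
px 104.0 184.0 xy 0.7891 0.6782 diam 0.162 0.173
px 582.0 211.0 xy 0.7265 -0.885 diam 0.141 0.415
px 631.0 169.0 xy 0.8619 -1.0609 diam 0.114 0.181
px 84.0 57.0 xy 1.2227 0.7701 diam 0.053 0.139
Mfloor [0.5889 0.0166 0.065 ] S offset fix +.0015
```

Request:
carry_out(
  steps=[
    {"translation": [0,-0.9,0],"twist": 0},
    {"translation": [0,-1,0],"twist": 0},
    {"translation": [0,-1,0],"twist": 0},
    {"translation": [0.08,-1,0],"twist": 0},
    {"translation": [0,-0.94,0.5],"twist": 0},
    {"translation": [0,0,1],"twist": 0},
    {"translation": [0,0,1],"twist": 0},
    {"translation": [0,0,0.8],"twist": 0},
    {"translation": [0,0,0],"twist": 0},
    {"translation": [0,0,0],"twist": 0},
  ],
  fingers=26,
)

```text
t: 37.4
ee_pos: [0.5594, -0.2489, 0.1152]
tool_rot: [[-1.0, 0.003, -0.0], [0.003, 1.0, 0.0], [0.0, 0.0, -1.0]]
force: [0.3, -0.2, 0.6]
gripper_width: 0.28
gripper_force: 0.0
```

```bash
python3 - <<'E'
from h import *
to(.558,-.2915+.0385,.0445,90)
E
```

```text
at [ 0.5594 -0.2489  0.1152] yang 89.85 F [ 0.3 -0.2  0.6] w 26.3 t 37.4
  twist -0.03 units after twist [ 0.06 -0.16  2.83] now-axes [ 0.05 -0.17  2.83]
```

Request:
carry_out(
  steps=[
    {"translation": [0.06,-0.17,0.5],"twist": 0},
    {"translation": [0,0,0.8],"twist": 0},
    {"translation": [0,0,0.7],"twist": 0},
    {"translation": [0,0,0.5],"twist": 0},
    {"translation": [0,0,0.33],"twist": 0},
    {"translation": [0,0,0],"twist": 0},
    {"translation": [0,0,0],"twist": 0},
    {"translation": [0,0,0],"twist": 0},
  ],
)

```text
t: 38.2
ee_pos: [0.5582, -0.2545, 0.0455]
tool_rot: [[-1.0, 0.004, 0.002], [0.004, 1.0, -0.001], [-0.002, -0.001, -1.0]]
force: [0.7, 0.6, -0.5]
gripper_width: 0.277
gripper_force: 0.0
```

Request:
carry_out(
  steps=[
    {"translation": [0,0,0],"twist": 0},
    {"translation": [0,0,0],"twist": 0},
    {"translation": [0,0,0],"twist": 0},
    {"translation": [0,0,0],"twist": 0},
    {"translation": [0,0,0],"twist": 0},
    {"translation": [0,0,0],"twist": 0},
  ],
  fingers=0,
)

```text
t: 38.8
ee_pos: [0.5577, -0.254, 0.0446]
tool_rot: [[-1.0, 0.004, 0.001], [0.004, 1.0, -0.0], [-0.001, -0.0, -1.0]]
force: [0.2, 0.6, 1.6]
gripper_width: 0.068
gripper_force: 40.0
```

Request:
carry_out(
  steps=[
    {"translation": [0,0,-0.2],"twist": 0},
    {"translation": [0,0,-0.4],"twist": 0},
    {"translation": [0,0,-0.8],"twist": 0},
    {"translation": [0,0,-1],"twist": 0},
    {"translation": [0,0,-1],"twist": 0},
    {"translation": [0,0,-1],"twist": 0},
    {"translation": [0,0,-1],"twist": 0},
    {"translation": [0,0,-0.8],"twist": 0},
    {"translation": [0,0,0],"twist": 0},
  ],
)

```text
t: 39.7
ee_pos: [0.5589, -0.255, 0.2041]
tool_rot: [[-1.0, 0.004, 0.007], [0.004, 1.0, -0.004], [-0.007, -0.004, -1.0]]
force: [0.5, -1.5, -0.5]
gripper_width: 0.068
gripper_force: 40.0
```

```bash
python3 - <<'E'
from h import *
to(.592,.019+.0385,.1948)
E
```

```text
at [ 0.5589 -0.255   0.2041] yang 89.76 F [ 0.5 -1.5 -0.5] w 6.4 t 39.7
  twist 0.0 units after twist [-1.27 12.51  0.37] now-axes [-1.27 12.51  0.33]
```

Request:
carry_out(
  steps=[
    {"translation": [-0.1,0.5,0],"twist": 0},
    {"translation": [-0.1,0.9,0],"twist": 0},
    {"translation": [-0.1,0.9,0],"twist": 0},
    {"translation": [-0.1,0.9,0],"twist": 0},
    {"translation": [-0.1,0.9,0],"twist": 0},
    {"translation": [-0.1,0.9,0],"twist": 0},
    {"translation": [-0.1,0.9,0],"twist": 0},
    {"translation": [-0.1,0.9,0],"twist": 0},
    {"translation": [-0.1,0.9,0],"twist": 0},
    {"translation": [-0.1,0.9,0],"twist": 0},
  ],
)

```text
t: 40.7
ee_pos: [0.5821, -0.0371, 0.1967]
tool_rot: [[-1.0, 0.003, -0.004], [0.003, 1.0, 0.001], [0.004, 0.001, -1.0]]
force: [-0.5, 0.0, -0.8]
gripper_width: 0.07
gripper_force: 40.0
```

Request:
carry_out(
  steps=[
    {"translation": [-0.1,0.9,0],"twist": 0},
    {"translation": [-0.1,0.9,0],"twist": 0},
    {"translation": [-0.07,0.9,0],"twist": 0},
    {"translation": [0,0.7,0],"twist": 0},
    {"translation": [0,0.5,0],"twist": 0},
    {"translation": [0,0,0],"twist": 0},
    {"translation": [0,0,0.8],"twist": 0},
    {"translation": [0,0,0.8],"twist": 0},
    {"translation": [0,0,0.6],"twist": 0},
    {"translation": [0,0,0],"twist": 0},
  ],
)

```text
t: 41.7
ee_pos: [0.5886, 0.0576, 0.141]
tool_rot: [[-1.0, 0.005, -0.006], [0.005, 1.0, -0.0], [0.006, -0.0, -1.0]]
force: [-1.1, -0.6, -0.9]
gripper_width: 0.068
gripper_force: 40.0
```

Request:
carry_out(
  steps=[
    {"translation": [0,0,0],"twist": 0},
    {"translation": [0,0,0],"twist": 0},
  ],
)

```text
t: 41.9
ee_pos: [0.5911, 0.058, 0.1456]
tool_rot: [[-1.0, 0.004, 0.002], [0.004, 1.0, -0.0], [-0.002, -0.0, -1.0]]
force: [-0.5, 0.3, -0.2]
gripper_width: 0.069
gripper_force: 40.0
```

```bash
python3 - <<'E'
from h import *
to(.592,.019+.0385,.1106)
c=shot("side");covers(c)
E
```

```text
at [0.5911 0.058  0.1456] yang 89.75 F [-0.5  0.3 -0.2] w 6.5 t 41.9
  twist 0.0 units after twist [-0.03 -0.02  1.4 ] now-axes [-0.03 -0.02  1.4 ]
px 262.0 471.0 xy 0.7762 0.5952 diam 0.067 0.142
px 457.0 454.0 xy 0.3287 0.6001 diam 0.067 0.068
px 412.0 461.0 xy 0.4368 0.607 diam 0.075 0.13
px 385.0 405.0 xy 0.4762 0.4714 diam 0.083 0.098
px 305.0 256.0 xy 0.638 0.0434 diam 0.14 0.219
px 488.0 223.0 xy 0.0968 -0.0028 diam 0.198 0.307
px 248.0 109.0 xy 0.7688 -0.4917 diam 0.175 0.197
px 348.0 81.0 xy 0.4343 -0.5734 diam 0.137 0.201
px 254.0 53.0 xy 0.7415 -0.7496 diam 0.134 0.41
px 294.0 20.0 xy 0.5951 -0.8747 diam 0.078 0.079
```

Request:
carry_out(
  steps=[
    {"translation": [-0.02,-0.02,0.5],"twist": 0},
    {"translation": [0,0,0.4],"twist": 0},
    {"translation": [0,0,0.3],"twist": 0},
    {"translation": [0,0,0.15],"twist": 0},
    {"translation": [0,0,0.05],"twist": 0},
    {"translation": [0,0,0],"twist": 0},
    {"translation": [0,0,0],"twist": 0},
  ],
)

```text
t: 42.65
ee_pos: [0.5909, 0.0579, 0.1096]
tool_rot: [[-1.0, 0.004, 0.0], [0.004, 1.0, 0.0], [-0.0, 0.0, -1.0]]
force: [-1.6, 2.0, 2.9]
gripper_width: 0.069
gripper_force: 40.0
```

Request:
carry_out(
  steps=[
    {"translation": [0,0,0],"twist": 0},
    {"translation": [0,0,0],"twist": 0},
    {"translation": [0,0,0],"twist": 0},
    {"translation": [0,0,0],"twist": 0},
  ],
  fingers=20,
)

```text
t: 43.05
ee_pos: [0.5909, 0.0577, 0.109]
tool_rot: [[-1.0, 0.004, -0.0], [0.004, 1.0, -0.0], [0.0, -0.0, -1.0]]
force: [-0.1, -0.2, -0.3]
gripper_width: 0.208
gripper_force: 0.0
```

Request:
carry_out(
  steps=[
    {"translation": [0,0,-0.3],"twist": 0},
    {"translation": [0,0,-0.7],"twist": 0},
    {"translation": [0,0,-1],"twist": 0},
    {"translation": [0,0,-1],"twist": 0},
    {"translation": [0,0,-0.8],"twist": 0},
    {"translation": [1,0.8,0],"twist": 1},
    {"translation": [1,0.8,0],"twist": 1},
    {"translation": [1,0.7,0],"twist": 1},
    {"translation": [1,0,0],"twist": 1},
    {"translation": [1,0,0],"twist": 1},
  ],
)

```text
t: 44.05
ee_pos: [0.4752, 0.1415, 0.2049]
tool_rot: [[-0.862, 0.507, 0.001], [0.507, 0.862, 0.0], [-0.001, 0.001, -1.0]]
force: [-1.0, -0.3, 0.0]
gripper_width: 0.21
gripper_force: 0.0
```

```bash
python3 - <<'E'
from h import *
to(.4393,.0315,.2,-3.3)
c=shot("top");s=shot("side")
a=cv2.resize(c["frame"][210:280,265:345],None,fx=5,fy=5);b=cv2.resize(s["frame"][205:285,285:355],None,fx=5,fy=5)
m=np.zeros((400,760,3),np.uint8);m[:350,:400]=a;m[:400,405:755]=b
cv2.imwrite("pics/d5.png",m[:,:,::-1])
E
```

```text
at [0.4752 0.1415 0.2049] yang 59.55 F [-1.  -0.3  0. ] w 19.7 t 44.05
  twist 10.47 units after twist [-4.47 -1.18  0.2 ] now-axes [-0.99 -4.52  0.19]
```

View pics/d5.png

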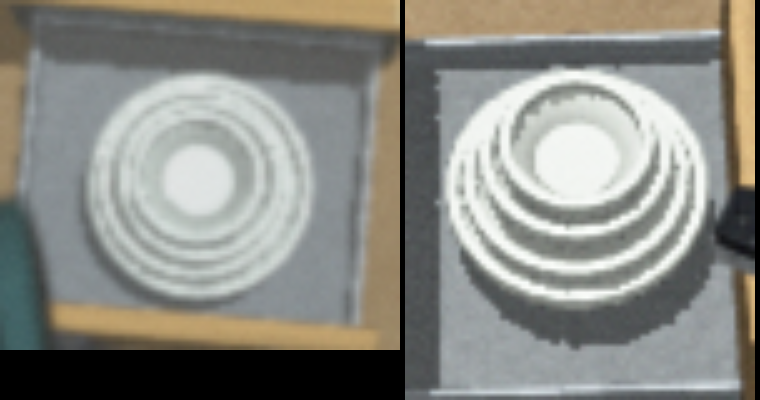

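All four covers are nested concentrically and level. I'll regrasp the handle and close the drawer.

Request:
carry_out(
  steps=[
    {"translation": [0,0,0],"twist": 1},
    {"translation": [0,0,0],"twist": 1},
    {"translation": [0,0,0],"twist": 1},
    {"translation": [0,0,0],"twist": 1},
    {"translation": [0,0,0],"twist": 1},
    {"translation": [0,0,0],"twist": 1},
    {"translation": [0,0,0],"twist": 1},
    {"translation": [0,0,0],"twist": 1},
    {"translation": [0,0,0],"twist": 1},
    {"translation": [0,0,0],"twist": 1},
  ],
  fingers=50,
  force=30,
)

```text
t: 45.15
ee_pos: [0.4771, 0.1404, 0.2046]
tool_rot: [[0.007, 1.0, 0.001], [1.0, -0.007, -0.0], [-0.0, 0.001, -1.0]]
force: [0.6, -0.3, 0.0]
gripper_width: 0.529
gripper_force: 0.0
```

Request:
carry_out(
  steps=[
    {"translation": [0,0,0],"twist": 0.47},
    {"translation": [-0.9,-0.24,0],"twist": 0},
    {"translation": [-0.9,-0.24,0],"twist": 0},
    {"translation": [-0.9,-0.24,0],"twist": 0},
    {"translation": [-0.9,-0.24,0],"twist": 0},
    {"translation": [-0.87,-0.22,0],"twist": 0},
    {"translation": [0,0,0],"twist": 0},
    {"translation": [0,0,0],"twist": 0},
    {"translation": [0,0,0],"twist": 0},
  ],
)

```text
t: 46.05
ee_pos: [0.4412, 0.0313, 0.2044]
tool_rot: [[0.052, 0.999, 0.001], [0.999, -0.052, 0.0], [0.0, 0.0, -1.0]]
force: [0.5, -0.3, -0.5]
gripper_width: 0.532
gripper_force: 0.0
```

```bash
python3 - <<'E'
from h import *
to(.4393,.0315,.099,-3.3)
E
```

```text
at [0.4412 0.0313 0.2044] yang -3.0 F [ 0.5 -0.3 -0.5] w 50.0 t 46.05
  twist 0.05 units after twist [ 0.   -0.08  4.22] now-axes [ 0.   -0.08  4.22]
```

Request:
carry_out(
  steps=[
    {"translation": [0,-0.08,0.7],"twist": 0.05},
    {"translation": [0,0,0.9],"twist": 0},
    {"translation": [0,0,0.9],"twist": 0},
    {"translation": [0,0,0.8],"twist": 0},
    {"translation": [0,0,0.6],"twist": 0},
    {"translation": [0,0,0.3],"twist": 0},
    {"translation": [0,0,0],"twist": 0},
  ],
)

```text
t: 46.75
ee_pos: [0.4381, 0.0317, 0.0982]
tool_rot: [[0.057, 0.998, -0.002], [0.998, -0.057, 0.0], [0.0, -0.002, -1.0]]
force: [-0.5, -0.1, 0.4]
gripper_width: 0.531
gripper_force: 0.0
```

Request:
carry_out(
  steps=[
    {"translation": [0,0,0],"twist": 0},
    {"translation": [0,0,0],"twist": 0},
    {"translation": [0,0,0],"twist": 0},
    {"translation": [0,0,0],"twist": 0},
    {"translation": [0,0,0],"twist": 0},
    {"translation": [0,0,0],"twist": 0},
  ],
  fingers=0,
)

```text
t: 47.35
ee_pos: [0.44, 0.0309, 0.0997]
tool_rot: [[0.059, 0.998, 0.004], [0.998, -0.059, 0.0], [0.0, 0.004, -1.0]]
force: [4.1, -0.1, -1.0]
gripper_width: 0.118
gripper_force: 30.0
```

Request:
carry_out(
  steps=[
    {"translation": [0,0.05,0],"twist": 0},
    {"translation": [0,0.1,0],"twist": 0},
    {"translation": [0,0.15,0],"twist": 0},
    {"translation": [0,0.2,0],"twist": 0},
    {"translation": [0,0.2,0],"twist": 0},
    {"translation": [0,0.2,0],"twist": 0},
    {"translation": [0,0.2,0],"twist": 0},
    {"translation": [0,0.2,0],"twist": 0},
    {"translation": [0,0.2,0],"twist": 0},
    {"translation": [0,0.2,0],"twist": 0},
  ],
)

```text
t: 48.35
ee_pos: [0.4818, 0.0281, 0.0996]
tool_rot: [[0.059, 0.998, 0.0], [0.998, -0.059, -0.001], [-0.001, 0.0, -1.0]]
force: [-1.9, -1.1, 5.1]
gripper_width: 0.118
gripper_force: 30.0
```

Request:
carry_out(
  steps=[
    {"translation": [0,0.2,0],"twist": 0},
    {"translation": [0,0.2,0],"twist": 0},
    {"translation": [0,0.2,0],"twist": 0},
    {"translation": [0,0.2,0],"twist": 0},
    {"translation": [0,0.2,0],"twist": 0},
    {"translation": [0,0.2,0],"twist": 0},
    {"translation": [0,0.2,0],"twist": 0},
    {"translation": [0,0.2,0],"twist": 0},
    {"translation": [0,0.2,0],"twist": 0},
    {"translation": [0,0.2,0],"twist": 0},
  ],
)

```text
t: 49.35
ee_pos: [0.5317, 0.0247, 0.0997]
tool_rot: [[0.059, 0.998, 0.0], [0.998, -0.059, -0.002], [-0.002, 0.001, -1.0]]
force: [-2.3, -2.2, 5.5]
gripper_width: 0.119
gripper_force: 30.0
```

Request:
carry_out(
  steps=[
    {"translation": [0,0.2,0],"twist": 0},
    {"translation": [0,0.2,0],"twist": 0},
    {"translation": [0,0.2,0],"twist": 0},
    {"translation": [0,0.2,0],"twist": 0},
    {"translation": [0,0.2,0],"twist": 0},
    {"translation": [0,0.2,0],"twist": 0},
    {"translation": [0,0.2,0],"twist": 0},
    {"translation": [0,0.2,0],"twist": 0},
    {"translation": [0,0.2,0],"twist": 0},
    {"translation": [0,0.2,0],"twist": 0},
  ],
)

```text
t: 50.35
ee_pos: [0.5816, 0.0213, 0.0997]
tool_rot: [[0.059, 0.998, 0.0], [0.998, -0.059, -0.002], [-0.002, 0.001, -1.0]]
force: [-2.1, -4.0, 6.0]
gripper_width: 0.123
gripper_force: 30.0
```

Request:
carry_out(
  steps=[
    {"translation": [0,0.2,0],"twist": 0},
    {"translation": [0,0.2,0],"twist": 0},
    {"translation": [0,0.2,0],"twist": 0},
    {"translation": [0,0.2,0],"twist": 0},
    {"translation": [0,0.2,0],"twist": 0},
    {"translation": [0,0.2,0],"twist": 0},
    {"translation": [0,0.15,0],"twist": 0},
    {"translation": [0,0.1,0],"twist": 0},
    {"translation": [0,0.1,0],"twist": 0},
    {"translation": [0,0.1,0],"twist": 0},
  ],
)

```text
t: 51.35
ee_pos: [0.6227, 0.0185, 0.0997]
tool_rot: [[0.059, 0.998, 0.001], [0.998, -0.059, -0.003], [-0.003, 0.001, -1.0]]
force: [-1.7, -3.3, 5.5]
gripper_width: 0.113
gripper_force: 30.0
```

Request:
carry_out(
  steps=[
    {"translation": [0,0.1,0],"twist": 0},
    {"translation": [0,0.05,0],"twist": 0},
    {"translation": [0,0,0],"twist": 0},
  ],
)

```text
t: 51.65
ee_pos: [0.6247, 0.0184, 0.0997]
tool_rot: [[0.059, 0.998, -0.004], [0.998, -0.059, -0.003], [-0.003, -0.003, -1.0]]
force: [-5.8, -3.4, 8.1]
gripper_width: 0.118
gripper_force: 30.0
```

Request:
carry_out(
  steps=[
    {"translation": [0,0.05,0],"twist": 0},
    {"translation": [0,0,0],"twist": 0},
    {"translation": [0,-0.08,0],"twist": 0},
  ],
)

```text
t: 51.95
ee_pos: [0.6246, 0.0184, 0.0997]
tool_rot: [[0.059, 0.998, -0.002], [0.998, -0.059, -0.003], [-0.003, -0.001, -1.0]]
force: [-2.6, -4.6, 6.2]
gripper_width: 0.12
gripper_force: 30.0
```

Request:
carry_out(
  steps=[
    {"translation": [0,0,0],"twist": 0},
    {"translation": [0,0,0],"twist": 0},
    {"translation": [0,0,0],"twist": 0},
    {"translation": [0,0,0],"twist": 0},
    {"translation": [0,0,0],"twist": 0},
  ],
  fingers=50,
)

```text
t: 52.45
ee_pos: [0.6251, 0.0204, 0.0988]
tool_rot: [[0.058, 0.998, -0.0], [0.998, -0.058, 0.0], [0.0, -0.0, -1.0]]
force: [-0.7, 0.6, -0.1]
gripper_width: 0.502
gripper_force: 0.0
```

Request:
carry_out(
  steps=[
    {"translation": [0,0,-0.4],"twist": 0},
    {"translation": [0,0,-0.8],"twist": 0},
    {"translation": [0,0,-1],"twist": 0},
    {"translation": [0,0,-1],"twist": 0},
    {"translation": [0,-0.8,-0.8],"twist": 0},
    {"translation": [0,-1,0],"twist": 0},
    {"translation": [0,-1,0],"twist": 0},
    {"translation": [0,-1,0],"twist": 0},
    {"translation": [0,-1,0],"twist": 0},
    {"translation": [0,0,0],"twist": 0},
  ],
)

```text
t: 53.45
ee_pos: [0.5035, 0.0275, 0.2007]
tool_rot: [[0.058, 0.998, 0.002], [0.998, -0.058, 0.0], [0.0, 0.002, -1.0]]
force: [0.3, 0.2, 0.4]
gripper_width: 0.533
gripper_force: 0.0
```

```bash
python3 - <<'E'
from h import *
to(.45,.02,.2)
c=shot("top");s=shot("side")
a=cv2.resize(c["frame"][190:260,255:345],None,fx=4,fy=4);b=cv2.resize(s["frame"][180:310,240:330],None,fx=4,fy=4)
m=np.zeros((530,740,3),np.uint8);m[:280,:360]=a;m[:520,370:730]=b
cv2.imwrite("pics/d6.png",m[:,:,::-1])
E
```

```text
at [0.5035 0.0275 0.2007] yang -3.33 F [0.3 0.2 0.4] w 50.1 t 53.45
  twist 0.0 units after twist [-0.42 -2.12  0.03] now-axes [-0.42 -2.12  0.02]
```

View pics/d6.png

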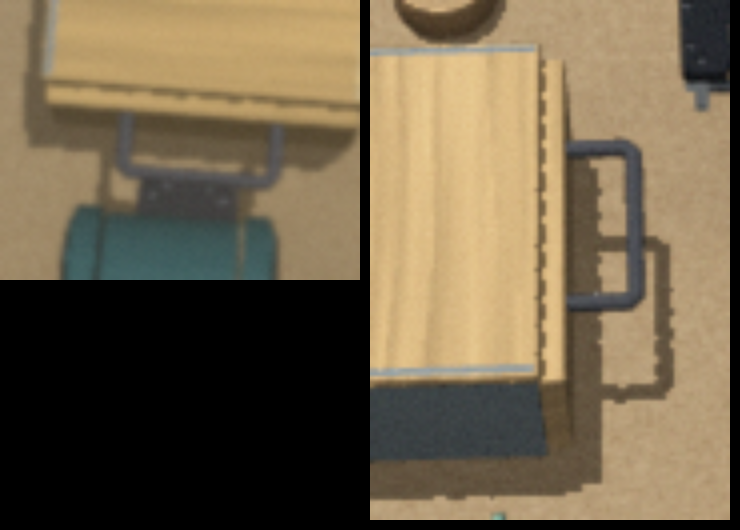

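The drawer is flush with the cabinet and the gripper is clear of the handle, so I'll hand it in.

```bash
python3 -c "
from rig import r
print(r.hand_in())"
```

```text
the job is handed in; nothing more can be done
None
```

All four covers are nested in one stack in the drawer (level at the last look before closing), the drawer is fully home, and the job is handed in; the hand-in returned no verdict.

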